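Rack the incubated tubes in sequence

ROBOT

A 6-joint arm with a two-finger parallel gripper is mounted at the origin on a cart in front of the work surface, level with it; the furniture and walls round the work are solid. World frame = base frame: x ahead of the robot, y to its left, z up, the work surface at z = 0. Lengths are in mm, angles in rad, forces in N, time in s.
With the tool pointing down it reaches from about 300 to 775 mm from the base axis. Payload 14.6 kg.
Tool frame: the origin (TCP) lies midway between the tips of the shut fingers; the grasp point (between the pads) lies 19 mm behind it; x points along the fingers, z is the direction in which the jaws open and shut, and the axes are right-handed (so a half turn about x gives the same grasp; the last joint's range is limited). The gripper opens to 94 mm and grips with 3 to 60 N. Pads are 16 mm wide; open, the fingers measure 119 mm over their backs; the gripper's body (75 mm by 177 mm) begins 78 mm behind the grasp point.
Start: joints at [-1.199, 0.3, 1.521, -0, 1.321, -0.067], TCP at [233.661, -497.887, 205.446] pointing down, gripper open.
Joint ranges: [-3.03, 3.03], [-0.79, 2.21], [0.23, 2.52], [-1.04, 4.18], [0, 3.07], [-2.55, 2.55]. Speed limits (rad/s): [2.22, 2.22, 2.57, 3.14, 3.14, 3.14].

INTERFACE

Orientations are given as [roll, pitch, yaw] about the fixed x, y, z axes, in that order (R = Rz(yaw) Ry(pitch) Rx(roll)).
In Python, from cell import * gives the robot as it stands.
- The arm moves only by the tool play_rows, never from a script. Its argument "motion" is one flat list of numbers, 7 for each row, row after row: the turn, a rotation vector about the tool's x, y, z in rad, then the shift along the tool's x, y, z in m, then the closure, from -1 (fully open) to 1 (shut), so that 0 is half open. In form: [rx, ry, rz, x, y, z, fingers, rx, ry, rz, x, y, z, fingers, ...]. A call has 1 to 20 rows; each row shifts and turns the pose as measured when the row begins, along the tool's axes as they then stand; what a row does not reach is not made up. A row lasts 1/10 s, in which the tool goes at most 50 mm and 8.59 degrees, less where a joint would pass 70% of its speed; a pose out of reach is approached as far as the arm can. A call with a gripper value outside its range is refused whole. The fingers move at their own pace and stop on an object; "newtons" is the grip in N (left out, the last holds). Time passes only in rows, so rows that do not move let the fingers close. It gives the time, the measured TCP pose, the force and the opening at its end, in the units of the state.
- read_state(): the state, without advancing time (a new reading comes with each control period).
- camera(name): name is "side" or "top" or "wrist"; returns (picture, depth): 480x640x3 uint8, blue, green, red; 480x640 float32, mm along the optical axis (not along the pixel's ray), 0 where there is no reading.
- camera_params(name): a dict with "fx", "fy", "cx", "cy" (pixels), "T" (4x4, takes a point from camera to world coordinates). Camera axes: x right, y down, z forward; pixel columns grow to the right and rows downward; lengths in mm; the calibration is good to about 2 mm. A picture is of the moment at which its call begins: read the wrist's pose just before it. camera_params takes no time and is no camera call; for the wrist camera it gives the pose at the moment of the call.
- sign_off(): hands the job in, once; it reports no verdict.
Trained networks look in the newest picture that a camera, given by its name, has taken for a name from the list of things; names that differ only in an ending like _2 or _b are one class to them, and where a whole thing is asked for, a point or a joint stands for the part that bears it (a point fixed in the world has none). Each returns a list of dicts, best first, with "conf" (0 to 1); they miss things now and then, are a little off and sometimes report something else, mostly with a low value. They report only what shows in the picture. A call takes as long as a camera call.
- masks_of(camera, name): "region" (480x640 bool, what is visible of it).
- place_of(camera, name): "at" ([x, y, z] in mm, in the coordinates of the camera as it stood for that picture, good to about 4 mm: a listed point, or the origin of a listed thing).
The state is a dict: "clock": time; "joints": joint angles; "qd": joint speeds; "effort": joint torques, N m; "eef_pos": TCP position; "eef_rot": TCP orientation; "wrist_force": force on the tool from outside, world axes, zero at the start; "moment": the same for the moment, N m; "finger_gap": finger opening in mm.
Only numpy, scipy, OpenCV 4.12 (cv2) and the standard library are available. Lean on these libraries where they do the work, as an engineer would, in place of code of your own. Each camera call takes 0.05 s, during which the arm holds its last target.

TASK

The incubation is over: move the four sample tubes one by one from the dry bath into the white rack, keeping their sequence, with the tube that stands nearest the bath's control panel going into the rack's hole nearest its carrying hoop, the next one into the next hole, and so on. Keep the tubes upright all the while and leave each one fully down in its hole.

Things in the scene. Friction and masses are not known exactly. Their poses are not given: they have to be found in the camera images.
- tube_a_mid (a point): Milky plastic tube, 122 mm long, 30 g, 17 mm in diameter, the lowest 22 mm tapering to a blunt 5 mm tip; flat ribbed white screw cap, 22 mm wide, top 15 mm (grasp it there). Point: on its axis, half-way up; z runs to the cap. At the start it stands in block_a, tip 4 mm above the block's underside, the lower 48 mm hidden; it lifts straight out.
- tube_b_mid (a point): Milky plastic tube, 104 mm long, 30 g, 17 mm in diameter, the lowest 22 mm tapering to a blunt 5 mm tip; flat ribbed white screw cap, 22 mm wide, top 15 mm (grasp it there). Point: on its axis, half-way up; z runs to the cap. At the start it stands in block_b, tip 4 mm above the block's underside, the lower 48 mm hidden; it lifts straight out.
- tube_c_mid (a point): Milky plastic tube, 122 mm long, 30 g, 17 mm in diameter, the lowest 22 mm tapering to a blunt 5 mm tip; smooth white stopper with a rounded top, 20 mm wide, top 19 mm (grasp it there). Point: on its axis, half-way up; z runs to the cap. At the start it stands in block_c, tip 4 mm above the block's underside, the lower 48 mm hidden; it lifts straight out.
- tube_d_mid (a point): Milky plastic tube, 104 mm long, 30 g, 17 mm in diameter, the lowest 22 mm tapering to a blunt 5 mm tip; smooth white stopper with a rounded top, 20 mm wide, top 19 mm (grasp it there). Point: on its axis, half-way up; z runs to the cap. At the start it stands in block_d, tip 4 mm above the block's underside, the lower 48 mm hidden; it lifts straight out.
- block_a: Fixed aluminium block standing in the dry bath, 27.6 mm square, 52 mm high, its top 58 mm above the worktop; origin centre of its underside. Its one bore, 20.5 mm wide, holds tube_a at every start. It stays where it is, so it marks that tube's place in the row. The four blocks look alike and their sequence is drawn at random.
- block_b: Fixed aluminium block standing in the dry bath, 27.6 mm square, 52 mm high, its top 58 mm above the worktop; origin centre of its underside. Its one bore, 20.5 mm wide, holds tube_b at every start. It stays where it is, so it marks that tube's place in the row. The four blocks look alike and their sequence is drawn at random.
- block_c: Fixed aluminium block standing in the dry bath, 27.6 mm square, 52 mm high, its top 58 mm above the worktop; origin centre of its underside. Its one bore, 20.5 mm wide, holds tube_c at every start. It stays where it is, so it marks that tube's place in the row. The four blocks look alike and their sequence is drawn at random.
- block_d: Fixed aluminium block standing in the dry bath, 27.6 mm square, 52 mm high, its top 58 mm above the worktop; origin centre of its underside. Its one bore, 20.5 mm wide, holds tube_d at every start. It stays where it is, so it marks that tube's place in the row. The four blocks look alike and their sequence is drawn at random.
- bath: Fixed white dry bath (block heater), 62 mm wide (x), 54 mm high. Origin on the worktop under the middle of the row of blocks; y runs along the row, and +y points to the end with the control panel (knob, top 61 mm high, and small dark display). The blocks stand at x = 0, y = +42 (first, at the panel), +14, -14, -42 mm. The housing reaches from y = -70 to y = +115 mm.
- rack: Fixed white rack, 48 mm wide (x), 129 mm long (y), 60 mm high; origin centre of underside, on the worktop. Holes 20.5 mm wide at x = 0, y = +42 (first), +14, -14, -42 mm, mouths 58 mm high. The carrying hoop (steel, black sleeve, top 77 mm high) is at the +y end, y = 67 mm. Fully down, a tube's tip is 10 mm above the origin, 48 mm hidden. A tube let go upright in its hole slides down by itself.

How it is judged:
By the outcome, as a careful person would: the job done as asked, in the order asked, and still so for the second after the job is handed in, with the robot touching nothing.
It also fails if it takes over 102 s, if anything falls off the work surface, if the arm or the gripper's body presses on something with over 40 N, if the wrist force passes 120 N, or if a joint passes its speed limit or range.

## Working session

There is one attempt and no reset: what is moved stays moved. The work goes in short steps, Python scripts to look and compute and a tool call to move; the robot and the scene stay as the last step left them, time stands still between calls to the robot, and variables do not carry over. Pictures are saved under pics/ and viewed, and the job is handed in when it is done.

Besides the shell and the picture viewer there is one more tool, called as a command line: name --argument value ..., lists and objects as JSON in quotes. play_rows: Moves the arm, as the interface text tells. Its arguments: {"type":"object","properties":{"motion":{"type":"array","items":{"type":"number"}},"newtons":{"type":"number"}},"required":["motion"]}

```bash
ls; mkdir -p pics; python3 - <<'E'
from cell import *
import cv2
s=read_state();print(s)
for c in ["side","top","wrist"]:
    p,d=camera(c);cv2.imwrite(f"pics/{c}0.png",p);print(c,camera_params(c))
    for n in ["bath","rack"]:
        for r in place_of(c,n)[:2]:
            import numpy as np
            T=np.array(camera_params(c)["T"]);print(n,r["conf"],(T@np.r_[r["at"],1])[:3].round(1))
E
```

```text
pics
{'clock': 0.0, 'joints': array([-1.19861036e+00,  3.00464855e-01,  1.52156278e+00, -6.97432227e-06,
        1.32070369e+00, -6.66061265e-02]), 'qd': array([-0.00101214,  0.00037563,  0.00140209, -0.00022517, -0.00048107,
       -0.00143145]), 'effort': array([-2.51221878e-03, -5.31807017e+01, -3.52741027e+01,  7.06613087e-02,
        2.43224110e-02, -1.46522680e-04]), 'eef_pos': array([ 233.56461882, -497.66001881,  204.89749925]), 'eef_rot': array([3.08091916, 1.56965764, 1.94891666]), 'wrist_force': array([0.23558686, 0.17918456, 0.59574447]), 'moment': array([ 0.00948274, -0.00229347,  0.01019317]), 'finger_gap': 94.22847911123783}
side {'fx': 604.3313626228149, 'fy': 604.3313626228149, 'cx': 323.5185452241019, 'cy': 242.76605927541678, 'T': array([[-9.59478055e-01, -1.00225986e-01,  2.63356437e-01,
         2.12025608e+02],
       [-2.81409131e-01,  3.88969727e-01, -8.77218019e-01,
         1.12725905e+03],
       [-1.45176405e-02, -9.15782345e-01, -4.01412425e-01,
         4.23936677e+02],
       [ 0.00000000e+00,  0.00000000e+00,  0.00000000e+00,
         1.00000000e+00]])
[... 346 characters left out ...]
    [ 4.76072124e-02, -1.73724495e-01, -9.83642899e-01,
         9.04609641e+02],
       [ 0.00000000e+00,  0.00000000e+00,  0.00000000e+00,
         1.00000000e+00]])}
bath 0.57 [ 5.291e+02  4.257e+02 -2.000e-01]
rack 0.68 [385.8 290.1   1.4]
wrist {'fx': 372.22254308550646, 'fy': 372.22254308550646, 'cx': 317.7445944128143, 'cy': 240.40797819694288, 'T': array([[ 4.25113719e-01, -8.81132195e-01, -2.07085445e-01,
         2.93753302e+02],
       [-9.05139944e-01, -4.13815368e-01, -9.73577092e-02,
        -4.70632617e+02],
       [ 8.98725381e-05,  2.28829406e-01, -9.73466535e-01,
         3.84210266e+02],
       [ 0.00000000e+00,  0.00000000e+00,  0.00000000e+00,
         1.00000000e+00]])}
```

View pics/side0.png

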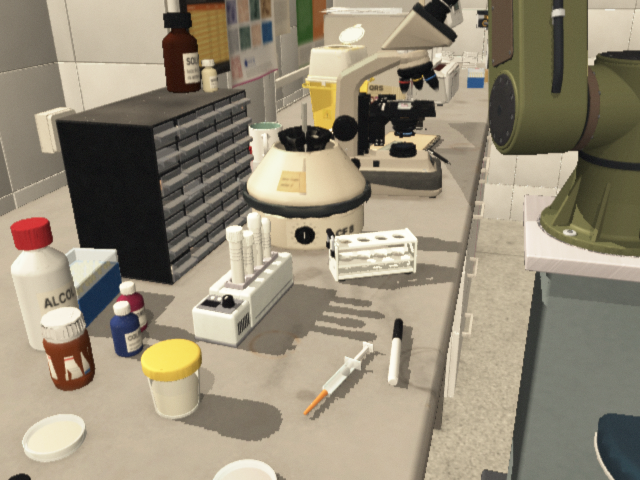

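View pics/top0.png

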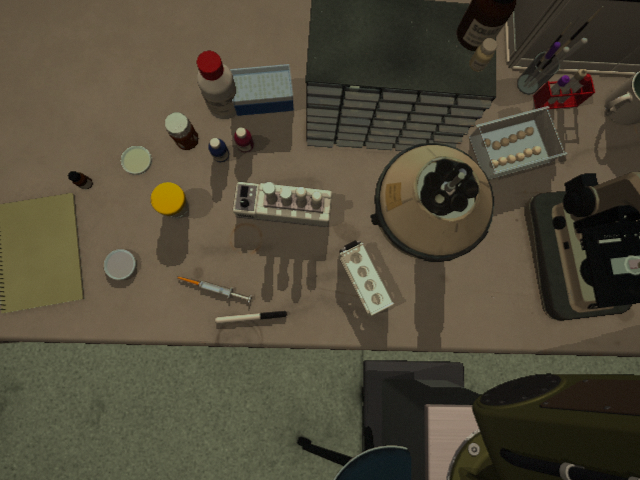

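```bash
cat > h.py <<'E'
from cell import *
import cv2, numpy as np
def W(c,a):
    return (np.array(camera_params(c)["T"])@np.r_[a,1])[:3]
E
python3 - <<'E'
from h import *
for c in ["side","top"]:
    for n in ["tube_a_mid","tube_b_mid","tube_c_mid","tube_d_mid","block_a"]:
        for r in place_of(c,n)[:5]: print(c,n,r["conf"],W(c,r["at"]).round(1))
E
```

```text
side tube_a_mid 0.66 [530.3 466.3  70.5]
side tube_b_mid 0.63 [529.5 445.   55.7]
side tube_c_mid 0.56 [524.4 416.3  70. ]
side tube_d_mid 0.93 [524.6 378.8  64.1]
top tube_a_mid 0.5 [527.8 465.2  70.1]
top tube_b_mid 0.46 [527.9 442.8  60.4]
top tube_b_mid 0.31 [527.4 472.5   8.9]
top tube_c_mid 0.77 [525.6 412.2  72.6]
top tube_c_mid 0.61 [522.4 412.9   7. ]
top tube_d_mid 0.46 [520.  388.4  61.3]
top tube_d_mid 0.19 [522.  411.6  72. ]
top block_a 0.67 [521.8 384.8   7.1]
top block_a 0.66 [524.2 412.6   4.8]
top block_a 0.6 [530.2 470.4   7.1]
top block_a 0.6 [530.  441.    6.1]
```

```bash
cat > m.py <<'E'
from h import *
def cloud(c):
    p,d=camera(c);P=camera_params(c);T=np.array(P["T"])
    v,u=np.mgrid[:480,:640]
    X=np.stack([(u-P["cx"])/P["fx"]*d,(v-P["cy"])/P["fy"]*d,d],-1)@T[:3,:3].T+T[:3,3]
    X[d==0]=np.nan
    return p,d,X
E
python3 - <<'E'
from m import *
p,d,X=cloud("top")
cv2.imwrite("pics/topz.png",cv2.resize(p[140:340,220:420],None,fx=3,fy=3,interpolation=2))
# height grid
for x0 in range(320,760,20):
    print(x0,[ (lambda m: int(np.nanmax(X[...,2][m])) if m.any() else -1)((abs(X[...,0]-x0)<10)&(abs(X[...,1]-y0)<10)) for y0 in range(520,100,-20)])
M=masks_of("top","rack")[0];m=M["region"]
q=X[m];print(M["conf"],m.sum(),np.nanpercentile(q[:,2],[1,10,50,90,99]))
t=q[(q[:,2]>45)&(q[:,2]<66)]
r=cv2.minAreaRect(t[:,:2].astype(np.float32));print(len(t),r,cv2.boxPoints(r))
M=masks_of("top","bath")[0];m=M["region"]
q=X[m];t=q[(q[:,2]>45)&(q[:,2]<66)];r=cv2.minAreaRect(t[:,:2].astype(np.float32));print(len(t),r,cv2.boxPoints(r))
p,d,X=cloud("side")
cv2.imwrite("pics/sidez.png",cv2.resize(p[180:360,180:440],None,fx=3,fy=3,interpolation=2))
for n in ["rack","bath"]:
    m=masks_of("side",n)[0]["region"];q=X[m];t=q[(q[:,2]>45)&(q[:,2]<66)];r=cv2.minAreaRect(t[:,:2].astype(np.float32));print(n,len(t),r,cv2.boxPoints(r))
E
```

```text
320 [14, 16, 14, 16, 17, 4, 4, 5, 5, 4, 5, 5, 62, 61, 5, 4, 4, 4, 3, 3, 4]
340 [12, 15, 5, 3, 4, 4, 5, 4, 4, 5, 4, 60, 61, 63, 63, 4, 4, 3, 4, 3, 4]
360 [10, 6, 4, 5, 4, 6, 4, 5, 4, 5, 5, 61, 62, 61, 59, 4, 4, 3, 3, 4, 3]
380 [4, 4, 5, 3, 6, 5, 5, 4, 5, 5, 59, 61, 61, 61, 3, 4, 3, 5, 3, 3, 4]
400 [5, 4, 4, 6, 4, 4, 4, 4, 4, 4, 62, 60, 62, 60, 5, 4, 4, 3, 5, 4, 3]
420 [6, 4, 5, 5, 6, 5, 5, 5, 4, 64, 62, 61, 62, 4, 3, 93, 100, 110, 109, 107, 97]
440 [5, 4, 5, 5, 4, 6, 4, 4, 5, 76, 79, 79, 58, 4, 104, 119, 130, 136, 136, 132, 124]
460 [4, 5, 5, 5, 4, 4, 4, 4, 4, 4, 75, 71, 5, 99, 127, 142, 155, 161, 163, 157, 146]
480 [5, 6, 4, 5, 6, 5, 5, 51, 52, 4, 4, 5, 84, 115, 139, 162, 168, 170, 189, 188, 166]
500 [50, 57, 58, 56, 57, 56, 61, 61, 59, 5, 5, 4, 96, 127, 151, 170, 191, 195, 196, 194, 169]
520 [64, 57, 135, 135, 117, 135, 133, 117, 55, 4, 5, 4, 102, 131, 156, 187, 196, 238, 238, 196, 190]
540 [52, 57, 134, 135, 116, 133, 128, 109, 56, 4, 4, 4, 104, 133, 155, 189, 195, 237, 240, 196, 190]
560 [52, 55, 57, 56, 57, 56, 57, 56, 53, 3, 4, 4, 95, 124, 150, 169, 192, 194, 195, 190, 169]
580 
[... 1018 characters left out ...]
315.8188  278.9978 ]
 [337.3991  238.00885]
 [453.41388 299.08954]
 [431.83356 340.0785 ]]
1661 ((526.0194702148438, 449.49102783203125), (183.94639587402344, 61.88225173950195), 86.00511169433594) [[488.746   359.89688]
 [550.4779  355.58572]
 [563.29297 539.0852 ]
 [501.56104 543.39636]]
rack 1140 ((386.7707824707031, 290.804931640625), (135.30459594726562, 50.928619384765625), 27.73753547668457) [[315.04083 281.85623]
 [338.74414 236.77989]
 [458.50073 299.75363]
 [434.79742 344.82996]]
bath 1815 ((527.6437377929688, 451.36212158203125), (183.03533935546875, 62.875614166259766), 85.94108581542969) [[489.80698 362.29926]
 [552.52484 357.84875]
 [565.48047 540.425  ]
 [502.76263 544.8755 ]]
```

View pics/topz.png

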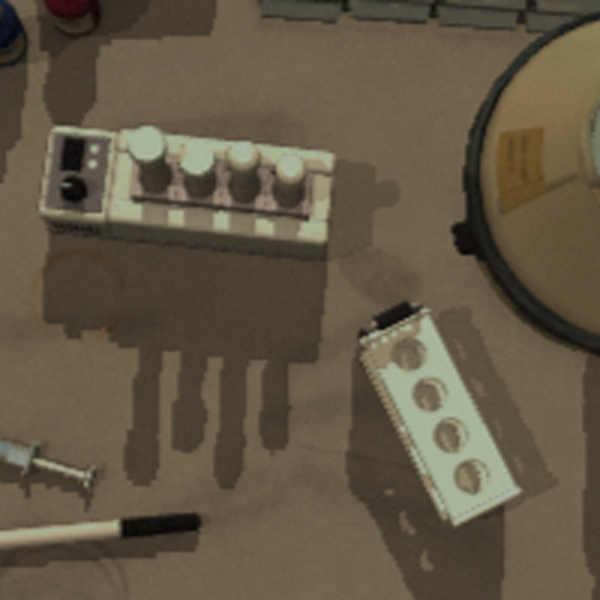

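View pics/sidez.png

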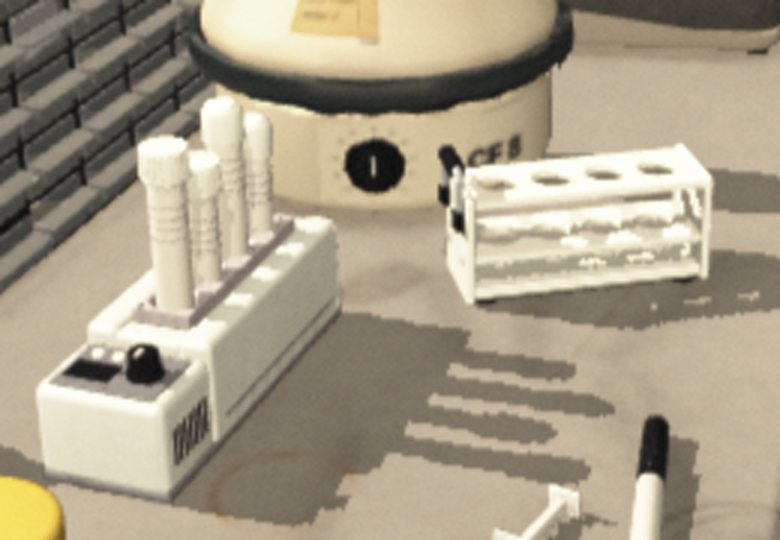

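```bash
python3 - <<'E'
from m import *
from scipy.spatial.transform import Rotation as Ro
s=read_state();print(s["clock"]);R=Ro.from_euler("xyz",s["eef_rot"]).as_matrix();print(R.round(3))
T=np.array(camera_params("wrist")["T"]);print("cam in tool",(R.T@(T[:3,3]-s["eef_pos"])).round(1));print((R.T@T[:3,:3]).round(3))
A=[cloud(c)[2].reshape(-1,3) for c in ("top","side")];X=np.vstack(A)
for x0 in range(140,760,40):
    print(x0,[ (lambda m: int(np.nanpercentile(X[m,2],99.5)) if m.sum()>3 else -1)((abs(X[:,0]-x0)<20)&(abs(X[:,1]-y0)<20)) for y0 in range(240,-560,-40)])
E
```

```text
1.25
[[ 0.     0.905  0.425]
 [ 0.     0.425 -0.905]
 [-1.     0.    -0.   ]]
cam in tool [-178.9   66.     0.9]
[[-0.    -0.229  0.973]
 [ 0.    -0.973 -0.229]
 [ 1.     0.     0.   ]]
140 [-869, -779, 238, 390, 433, 12, 12, 12, 1, 1, 0, -803, -870, -870, -870, -870, -870, -871, -869, -871]
180 [-870, -780, 266, 389, 455, -769, -776, -772, -775, -772, -775, -831, -869, -873, -870, -871, -871, -871, -872, -872]
220 [-1, -1, -872, 391, 458, 425, 378, -1, -1, -1, -872, -873, -872, -873, -872, -873, -871, -871, -872, -871]
260 [3, 3, 3, 3, 3, 383, 385, 383, 3, 3, 2, 2, 3, 2, 2, 1, 0, 0, 1, 343]
300 [4, 4, 3, 3, 3, 3, 4, 4, 325, 381, 3, 4, 3, 3, 1, 1, 1, 1, 1, 344]
340 [61, 4, 3, 4, 3, 3, 4, 43, 381, 382, 346, 329, 4, 3, 4, 9, 8, 1, 2, 1]
380 [60, 4, 3, 3, 4, 3, 4, 51, 373, 375, 377, 371, -1, -1, -1, -1, 8, 11, 12, 12]
420 [94, 117, 121, 114, 4, 4, 4, 176, 352, 330, 361, 178, -1, -1, -1, -1, -1, 13, 11, 11]
460 [138, 166, 168, 163, 126, 4, 4, 178, 306, 288, 323, 187, -1, 43, 44, 43, -1, -1, -1, 12]
500 [164, 195, 195, 190, 147, 91, 4, 158, 258, 275, 239, 186, -1, 43, 42, -1, -1, 10, 10, 11]
540 [167, 195, 238, 193, 150, 94, 4, 158, 249, 257, -1, -1, -1, -1, -1, -1, 10, 11, -1, 11]
580 [154, 188, 192, 188, 138, 58, 4, 48, 115, 117, -1, -1, -1, -1, -1, -1, -1, -1, -1, -1]
620 [118, 140, 144, 135, 94, 57, 57, 58, 58, 4, 3, 5, 3, 4, -1, -1, -1, -1, -1, 240]
660 [247, 247, 247, 247, 56, 56, 23, 24, 57, 56, 4, 4, 4, 3, 2, -1, -1, -1, 148, 244]
700 [248, 248, 300, 300, 58, 58, 58, 23, 56, 4, 3, 3, 4, 4, 2, -1, -1, -1, 149, 241]
740 [248, 248, 372, 373, -1, 4, 57, 59, 58, 4, 4, 81, 89, 88, 88, -1, -1, -1, -1, 223]
```

play_rows --motion '[0, 0, 0, -0.05, 0, 0, -1, 0, 0, 0, -0.05, 0, 0, -1, 0, 0, 0, -0.05, 0, 0, -1, 0, 0, 0, -0.05, 0, 0, -1, 0, 0, 0, -0.05, 0, 0, -1, 0, 0, 0, -0.05, 0, 0, -1]' --newtons 20

```text
clock: 1.95
eef_pos: [233.0, -496.4, 502.8]
eef_rot: [3.078, 1.558, 1.946]
wrist_force: [0.4, -0.3, -0.3]
finger_gap: 93.8
```

```bash
cat > plan.py <<'E'
from m import *
from scipy.spatial.transform import Rotation as Ro
def Rdown(deg):
    a=np.deg2rad(deg);z=np.array([np.cos(a),np.sin(a),0]);x=np.array([0,0,-1.]);return np.stack([x,np.cross(z,x),z],1)
def plan(wps,f,step=48,rs=0.145,k=1.0,start=None):
    """wps: (x,y,z,deg[,step])"""
    s=read_state();p=s["eef_pos"].copy();R=Ro.from_euler("xyz",s["eef_rot"]).as_matrix();out=[]
    for w in wps:
        st=w[4] if len(w)>4 else step
        g=np.array(w[:3],float);G=Rdown(w[3])
        rv=Ro.from_matrix(R.T@G).as_rotvec()
        n=max(1,int(np.ceil(max(np.linalg.norm(g-p)/st,np.linalg.norm(rv)/rs))))
        for i in range(n):
            rv=Ro.from_matrix(R.T@G).as_rotvec()/(n-i); d=R.T@(g-p)/(n-i)/1000
            row=list(np.round(rv,2))+list(np.round(d,4))
            p=p+R@(np.array(row[3:])*1000);R=R@Ro.from_rotvec(row[:3]).as_matrix()
            out.append(row+[f])
    print(len(out),"rows end",p.round(1))
    print("["+", ".join(",".join("%g"%(v+0.0) for v in r) for r in out)+"]")
def st():
    s=read_state();R=Ro.from_euler("xyz",s["eef_rot"]).as_matrix()
    print("t",round(s["clock"],2),"pos",s["eef_pos"].round(1),"deg",np.rad2deg(np.arctan2(R[1,2],R[0,2])).round(2),"xax",R[:,0].round(3),"q",s["joints"].round(2),"F",s["wrist_force"].round(1),"gap",round(s["finger_gap"],1))
E
python3 -c "
from plan import *
st()"
```

```text
t 1.95 pos [ 233.  -496.4  502.8] deg -64.86 xax [-0.005  0.012 -1.   ] q [-1.2   0.3   0.84 -0.    2.01 -0.07] F [ 0.4 -0.3 -0.3] gap 93.8
```

```bash
python3 -c "
from plan import *
w=[]
for i,a in enumerate([-52,-39,-26,-13,0,13,26,37]):
    r=[495,480,470,470,470,500,540,590][i];a2=np.deg2rad(a)
    w.append((r*np.cos(a2),r*np.sin(a2),[510,510,510,510,510,480,430,370][i],-64.8+(a+65)/102*60.8))
plan(w,-1,50)"
```

```text
24 rows end [471.1 355.1 370. ]
[-0.05,0,0,-0.0021,0.0367,-0.022,-1, -0.04,-0.01,0,-0.0021,0.0378,-0.0201,-1, -0.05,0,0,-0.0023,0.0385,-0.0185,-1, -0.04,0,0,0.0001,0.0351,-0.0121,-1, -0.05,0,0,0.0001,0.0355,-0.0107,-1, -0.04,0,0,0.0001,0.0361,-0.0089,-1, -0.05,0,0,0.0001,0.0333,-0.0136,-1, -0.04,0,0,0.0001,0.034,-0.0119,-1, -0.05,0,0,0.0001,0.0344,-0.0106,-1, -0.04,0,0,0.0001,0.0329,-0.0132,-1, -0.05,0,0,0.0001,0.0334,-0.0119,-1, -0.04,0,0,0,0.034,-0.0102,-1, -0.05,0,0,0.0001,0.0315,-0.0163,-1, -0.04,0,0,0.0001,0.0323,-0.0147,-1, -0.05,0,0,0.0002,0.0328,-0.0135,-1, -0.04,0,0,0.0101,0.0362,-0.0112,-1, -0.05,0,0,0.0101,0.0366,-0.0098,-1, -0.04,0,0,0.0101,0.0371,-0.0079,-1, -0.05,0,0,0.0168,0.039,-0.0137,-1, -0.04,0,0,0.0168,0.0397,-0.0117,-1, -0.05,0,0,0.0167,0.0401,-0.0101,-1, -0.04,0,0,0.0201,0.0379,-0.0118,-1, -0.04,0,0,0.0201,0.0383,-0.0102,-1, -0.03,0,0,0.0202,0.0387,-0.0088,-1]
```

play_rows --motion '[-0.05, 0, 0, -0.002, 0.037, -0.022, -1, -0.04, -0.01, 0, -0.002, 0.038, -0.02, -1, -0.05, 0, 0, -0.002, 0.038, -0.018, -1, -0.04, 0, 0, 0, 0.035, -0.012, -1, -0.05, 0, 0, 0, 0.035, -0.011, -1, -0.04, 0, 0, 0, 0.036, -0.009, -1, -0.05, 0, 0, 0, 0.033, -0.014, -1, -0.04, 0, 0, 0, 0.034, -0.012, -1, -0.05, 0, 0, 0, 0.034, -0.011, -1, -0.04, 0, 0, 0, 0.033, -0.013, -1, -0.05, 0, 0, 0, 0.033, -0.012, -1, -0.04, 0, 0, 0, 0.034, -0.01, -1, -0.05, 0, 0, 0, 0.031, -0.016, -1, -0.04, 0, 0, 0, 0.032, -0.015, -1, -0.05, 0, 0, 0, 0.033, -0.013, -1]'

```text
clock: 3.45
eef_pos: [470.8, 15.5, 513.8]
eef_rot: [-0.55, 1.557, -0.982]
wrist_force: [0.0, -0.6, -0.3]
finger_gap: 94.0
```

```bash
python3 -c "
from plan import *
st()
plan([(470,250,450,-25),(500,380,300,-4)],-1,50)"
```

```text
t 3.45 pos [470.8  15.5 513.8] deg -24.73 xax [ 0.008 -0.011 -1.   ] q [-0.04  0.1   1.06 -0.01  1.97  0.39] F [ 0.  -0.6 -0.3] gap 94.0
10 rows end [500. 380. 300.]
[0,0,0,0.0122,0.0426,-0.0199,-1, 0,0,0,0.0122,0.0426,-0.0199,-1, 0,0,0,0.0122,0.0426,-0.0199,-1, 0,0.01,0,0.0123,0.0426,-0.0199,-1, 0,0,0.01,0.0124,0.0427,-0.0198,-1, -0.07,0,0,0.0301,0.026,-0.0055,-1, -0.07,0,0,0.0301,0.0264,-0.0036,-1, -0.07,0,0,0.0301,0.0266,-0.0018,-1, -0.08,0,0,0.03,0.0266,0,-1, -0.07,0,0,0.0301,0.0265,0.0022,-1]
```

play_rows --motion '[0, 0, 0, 0.012, 0.043, -0.02, -1, 0, 0, 0, 0.012, 0.043, -0.02, -1, 0, 0, 0, 0.012, 0.043, -0.02, -1, 0, 0.01, 0, 0.012, 0.043, -0.02, -1, 0, 0, 0.01, 0.012, 0.043, -0.02, -1, -0.07, 0, 0, 0.03, 0.026, -0.005, -1, -0.07, 0, 0, 0.03, 0.026, -0.004, -1, -0.07, 0, 0, 0.03, 0.027, -0.002, -1, -0.08, 0, 0, 0.03, 0.027, 0, -1, -0.07, 0, 0, 0.03, 0.026, 0.002, -1, 0, 0, 0, 0, 0, 0, -1]'

```text
clock: 4.55
eef_pos: [496.2, 398.9, 293.3]
eef_rot: [0.309, 1.567, 0.259]
wrist_force: [0.2, -1.5, -0.5]
finger_gap: 94.0
```

```bash
python3 -c "
from plan import *
st()
p,d,X=cloud('wrist');cv2.imwrite('pics/w1.png',p)
for n in ['tube_a_mid','tube_b_mid','tube_c_mid','tube_d_mid','rack','bath']:
    for r in place_of('wrist',n)[:2]: print(n,r['conf'],W('wrist',r['at']).round(1))
for n in ['rack','bath']:
    M=masks_of('wrist',n)
    if not M: continue
    q=X[M[0]['region']];t=q[(q[:,2]>48)&(q[:,2]<66)];r=cv2.minAreaRect(t[:,:2].astype(np.float32));print(n,len(t),np.nanmedian(t[:,2]),r)
# caps from depth
for lo,hi in ((120,140),(104,118)):
    m=((X[...,2]>lo)&(X[...,2]<hi)&(abs(X[...,0]-526)<30)&(abs(X[...,1]-428)<70)).astype(np.uint8)
    n,l,s,c=cv2.connectedComponentsWithStats(m)
    for i in range(1,n):
        if s[i,4]>40: q=X[l==i];print(s[i,4],(q.min(0)/2+q.max(0)/2).round(1),q.min(0).round(1),q.max(0).round(1),np.median(q,0).round(1))
"
```

```text
t 4.55 pos [496.2 398.9 293.3] deg -2.9 xax [ 0.004  0.001 -1.   ] q [ 0.62  0.46  1.11 -0.    1.57  0.67] F [ 0.2 -1.5 -0.5] gap 94.0
tube_a_mid 0.94 [529.8 467.8  76.7]
tube_b_mid 0.67 [536.1 464.1  14.7]
tube_b_mid 0.56 [533.4 438.9  68.1]
tube_c_mid 0.82 [530.  409.7  80.4]
tube_c_mid 0.5 [538.8 464.   16.5]
tube_d_mid 0.55 [526.  382.9  75.6]
rack 0.97 [383.8 283.6   5. ]
bath 0.62 [528.3 421.    9. ]
rack 1883 60.171368216772294 ((393.4851379394531, 291.560546875), (119.29016876220703, 47.226680755615234), 27.213523864746094)
bath 6146 55.229739973827975 ((528.0169067382812, 446.9096374511719), (182.35853576660156, 61.70054626464844), 85.63651275634766)
488 [529.4 466.7 128.9] [518.2 455.7 121.4] [540.6 477.7 136.5] [528.9 466.7 134.5]
351 [525.1 411.  128.3] [515.5 401.5 120.2] [534.8 420.5 136.4] [524.7 412.  133.5]
420 [527.2 439.  111.1] [516.  428.2 104.1] [538.3 449.9 118. ] [527.  439.2 116.4]
301 [522.8 383.6 111. ] [513.7 374.3 104. ] [531.9 392.8 117.9] [522.5 384.5 115.3]
```

View pics/w1.png

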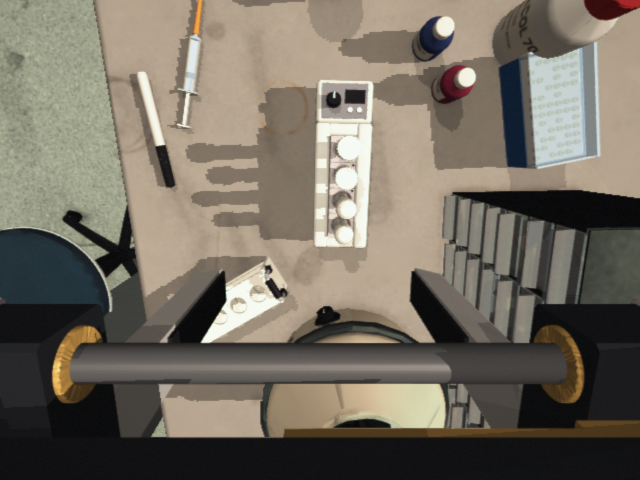

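```bash
python3 -c "
from plan import *
plan([(528.5,467.3,190,-4.2),(528.5,467.3,106,-4.2,30)],-0.1,45)"
```

```text
6 rows end [528.5 467.3 106. ]
[0.01,0,0,0.0369,0.0238,0.0086,-0.1, 0,0.01,0,0.0369,0.0238,0.0084,-0.1, 0.01,0,-0.01,0.0369,0.0238,0.0087,-0.1, 0,0,0,0.028,0.0001,0,-0.1, 0,0,0,0.028,0.0001,-0.0001,-0.1, 0,0,0,0.028,0.0001,0,-0.1]
```

play_rows --motion '[0.01, 0, 0, 0.035, 0.023, 0.009, -0.1, 0, 0.01, 0, 0.035, 0.023, 0.009, -0.1, 0.01, 0, -0.01, 0.033, 0.023, 0.01, -0.1, 0, 0, 0, 0, 0, 0, -0.1]'

```text
clock: 5.4
eef_pos: [533.1, 465.9, 198.0]
eef_rot: [0.065, 1.565, -0.015]
wrist_force: [-0.5, -0.6, -1.3]
finger_gap: 65.5
```

```bash
python3 -c "
from plan import *
st()
plan([(528.5,467.3,170,-4.2),(528.5,467.3,106,-4.2,30)],-0.1,45)
p,d,X=cloud('wrist');cv2.imwrite('pics/w2.png',p)"
```

```text
t 5.4 pos [533.1 465.9 198. ] deg -4.56 xax [ 0.006 -0.    -1.   ] q [ 0.67  0.67  0.99 -0.    1.47  0.75] F [-0.5 -0.6 -1.3] gap 65.5
4 rows end [528.5 467.3 106. ]
[-0.01,0.01,0,0.028,0.001,-0.0048,-0.1, 0,0,0,0.0213,0,0.0001,-0.1, 0,0,0,0.0214,0,0.0001,-0.1, 0,0,0,0.0213,0,0.0001,-0.1]
```

View pics/w2.png

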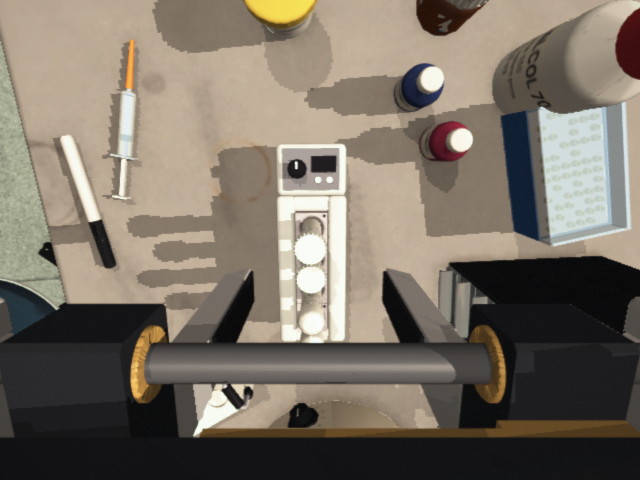

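```bash
cat >> plan.py <<'E'
def proj(c,w):
    P=camera_params(c);q=np.linalg.inv(np.array(P["T"]))@np.r_[w,1];return (P["fx"]*q[0]/q[2]+P["cx"],P["fy"]*q[1]/q[2]+P["cy"])
def caps(X,cx=526,cy=426,rx=30,ry=75):
    for lo,hi in ((120,140),(104,118)):
        m=((X[...,2]>lo)&(X[...,2]<hi)&(abs(X[...,0]-cx)<rx)&(abs(X[...,1]-cy)<ry)).astype(np.uint8)
        n,l,s,c=cv2.connectedComponentsWithStats(m)
        for i in range(1,n):
            if s[i,4]>40: q=X[l==i];print(s[i,4],(q.min(0)/2+q.max(0)/2).round(1),(q.max(0)-q.min(0)).round(1))
E
python3 -c "
from plan import *
p,d,X=cloud('wrist');caps(X)
print(proj('wrist',(533.1,465.9,132)),proj('wrist',(533.1,465.9,198)))
p,d,X=cloud('top');caps(X)
p,d,X=cloud('side');caps(X)
"
```

```text
843 [529.  467.7 128.4] [22.2 22.  16. ]
612 [525.  412.2 128. ] [18.9 18.5 15.6]
704 [527.  439.6 111. ] [22.2 22.5 13.9]
96 [525.2 416.8 110.8] [16.   8.8 13.4]
256 [523.4 388.5 111. ] [18.5  9.2 13.5]
(np.float64(314.502602895931), np.float64(248.42748574590223)) (np.float64(314.8008565610211), np.float64(279.11058705198883))
139 [524.7 416.  126.1] [18.6 18.5 12.2]
212 [529.2 470.1 126.1] [22.7 22.6 11.9]
420 [525.6 430.5 110.9] [ 23.8 100.9  13.8]
```

play_rows --motion '[0, 0.005, 0, 0.026, 0.002, -0.004, -0.1, 0, 0, 0, 0.021, 0, 0, -0.1, 0, 0, 0, 0.021, 0, 0, -0.1, 0, 0, 0, 0.021, 0, 0, -0.1, 0, 0, 0, 0, 0, 0, -0.1]'

```text
clock: 6.1
eef_pos: [534.4, 467.2, 130.2]
eef_rot: [0.755, 1.538, 0.672]
wrist_force: [0.3, -0.4, -0.0]
finger_gap: 51.6
```

```bash
python3 -c "
from plan import *
st()
"
```

```text
t 6.1 pos [534.4 467.2 130.2] deg -4.75 xax [ 0.025  0.02  -0.999] q [0.67 0.7  1.1  0.   1.3  0.75] F [ 0.3 -0.4 -0. ] gap 51.6
```

```bash
sed -i 's/np.round(rv,2)/np.round(rv,3)/;s/np.round(d,4)/np.round(d,3)/' plan.py; python3 -c "
from plan import *
plan([(529,468,130,-4.2,10)],-0.1)
"
```

```text
1 rows end [529.5 467.6 130.1]
[-0.009,0.024,-0.022,0,0,-0.005,-0.1]
```

play_rows --motion '[-0.009, 0.024, -0.022, 0, 0, -0.005, -0.1, 0, 0, 0, 0, 0, 0, -0.1]'

```text
clock: 6.3
eef_pos: [530.4, 467.4, 135.7]
eef_rot: [0.801, 1.566, 0.726]
wrist_force: [0.7, 0.4, -0.1]
finger_gap: 51.6
```

```bash
python3 -c "
from plan import *
st()
plan([(529,468,106,-4.2,12)],-0.1)
"
```

```text
t 6.3 pos [530.4 467.4 135.7] deg -4.26 xax [ 0.004  0.003 -1.   ] q [0.67 0.71 1.08 0.   1.35 0.74] F [ 0.7  0.4 -0.1] gap 51.6
3 rows end [528.5 467.6 105.7]
[0,0.001,-0.001,0.01,0,-0.001,-0.1, -0.001,0.001,-0.001,0.01,0,0,-0.1, 0,0.002,-0.002,0.01,0,-0.001,-0.1]
```

play_rows --motion '[0, 0.002, -0.002, 0.015, 0, -0.001, -0.1, 0, 0.002, -0.002, 0.015, 0, 0, -0.1, 0, 0, 0, 0, 0, 0, -0.1]'

```text
clock: 6.6
eef_pos: [530.7, 467.8, 107.4]
eef_rot: [0.748, 1.564, 0.673]
wrist_force: [-0.1, -0.7, -0.7]
finger_gap: 51.6
```

```bash
python3 -c "
from plan import *
st()
plan([(529,468,106,-4.2,12)],-0.1)
"
```

```text
t 6.6 pos [530.7 467.8 107.4] deg -4.32 xax [ 0.005  0.004 -1.   ] q [0.67 0.73 1.11 0.   1.3  0.75] F [-0.1 -0.7 -0.7] gap 51.6
1 rows end [528.7 467.9 106.4]
[-0.002,0.005,-0.004,0.001,0,-0.002,-0.1]
```

play_rows --motion '[0, 0.005, -0.004, 0.001, 0, -0.002, 0.5, 0, 0, 0, 0, 0, 0, 1, 0, 0, 0, 0, 0, 0, 1, 0, 0, 0, 0, 0, 0, 1, 0, 0, 0, 0, 0, 0, 1]' --newtons 20

```text
clock: 7.1
eef_pos: [528.7, 467.9, 106.6]
eef_rot: [2.339, 1.57, 2.264]
wrist_force: [-0.5, 0.1, -0.7]
finger_gap: 21.3
```

```bash
python3 -c "
from plan import *
st()
plan([(529,468,170,-4.2,25),(505,450,250,-10,40)],1)
"
```

```text
t 7.1 pos [528.7 467.9 106.6] deg -4.32 xax [-0.  0. -1.] q [0.67 0.74 1.1  0.   1.3  0.75] F [-0.5  0.1 -0.7] gap 21.3
6 rows end [504.8 450.4 249.6]
[-0.001,0,0,-0.021,0,0,1, -0.001,0,0,-0.021,0,0,1, 0,0,0,-0.021,0,0,1, 0.034,0,0,-0.027,-0.007,-0.007,1, 0.034,0,0,-0.027,-0.007,-0.007,1, 0.033,0,0,-0.026,-0.006,-0.008,1]
```

play_rows --motion '[0, 0, 0, -0.02, 0, 0, 1, 0, 0, 0, -0.02, 0, 0, 1, 0, 0, 0, -0.02, 0, 0, 1, 0, 0, 0, -0.02, 0, 0, 1]'

```text
clock: 7.5
eef_pos: [527.8, 467.1, 185.9]
eef_rot: [-2.478, 1.565, -2.554]
wrist_force: [-0.1, -0.2, -0.3]
finger_gap: 21.0
```

```bash
python3 -c "
from plan import *
st()
plan([(505,440,270,-15),(440,330,270,-62.2)],1,45)
"
```

```text
t 7.5 pos [527.8 467.1 185.9] deg -4.33 xax [-0.005 -0.003 -1.   ] q [0.67 0.68 1.01 0.   1.45 0.75] F [-0.1 -0.2 -0.3] gap 21.0
9 rows end [440.3 329.7 270. ]
[0.062,-0.001,0.001,-0.028,-0.01,-0.007,1, 0.062,-0.002,0.001,-0.028,-0.01,-0.006,1, 0.062,-0.001,0.002,-0.028,-0.01,-0.006,1, 0.137,0,0,0,-0.021,-0.006,1, 0.137,0,0,0,-0.021,-0.003,1, 0.138,0,0,0,-0.021,0,1, 0.137,0,0,0,-0.021,0.003,1, 0.138,0,0,0,-0.021,0.006,1, 0.137,0,0,0,-0.019,0.009,1]
```

play_rows --motion '[0.06, 0, 0, -0.04, 0, -0.007, 1, 0.06, 0, 0, -0.035, 0, -0.007, 1, 0.06, 0, 0, -0.01, -0.02, -0.007, 1, 0.137, 0, 0, 0, -0.025, -0.006, 1, 0.137, 0, 0, 0, -0.025, -0.003, 1, 0.137, 0, 0, 0, -0.025, 0, 1, 0.137, 0, 0, 0, -0.021, 0.003, 1, 0.137, 0, 0, 0, -0.021, 0.006, 1, 0.137, 0, 0, 0, -0.019, 0.009, 1, 0, 0, 0, 0, 0, 0, 1]'

```text
clock: 8.5
eef_pos: [429.1, 325.1, 279.6]
eef_rot: [1.806, 1.567, 0.688]
wrist_force: [0.9, 0.5, 0.2]
finger_gap: 21.2
```

```bash
python3 -c "
from plan import *
st()
p,d,X=cloud('wrist');cv2.imwrite('pics/w3.png',p)
for n in ['rack','tube_a_mid']:
    for r in place_of('wrist',n)[:2]: print(n,r['conf'],W('wrist',r['at']).round(1))
M=masks_of('wrist','rack')
q=X[M[0]['region']];t=q[(q[:,2]>48)&(q[:,2]<66)];r=cv2.minAreaRect(t[:,:2].astype(np.float32));print(len(t),np.nanmedian(t[:,2]),r,cv2.boxPoints(r).round(1))
"
```

```text
t 8.5 pos [429.1 325.1 279.6] deg -64.07 xax [ 0.003  0.002 -1.   ] q [0.58 0.23 1.44 0.   1.47 1.7 ] F [0.9 0.5 0.2] gap 21.2
rack 0.72 [384.6 287.3  -1.8]
tube_a_mid 0.6 [431.8 327.2 240.6]Traceback (most recent call last):
  File "<string>", line 8, in <module>
    q=X[M[0]['region']];t=q[(q[:,2]>48)&(q[:,2]<66)];r=cv2.minAreaRect(t[:,:2].astype(np.float32));print(len(t),np.nanmedian(t[:,2]),r,cv2.boxPoints(r).round(1))
        ~^^^
IndexError: list index out of range
```

View pics/w3.png

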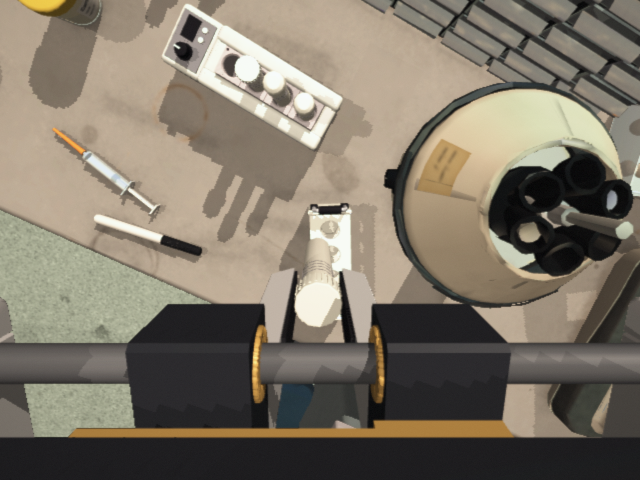

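```bash
cat >> plan.py <<'E'
def rackpts(o=(385.7,289.0),deg=27.75,z=60):
    a=np.deg2rad(deg);y=np.array([np.cos(a),np.sin(a)]);return [np.r_[np.array(o)+k*y,z] for k in (42,14,-14,-42)]
def rackedge(X,p,o=(385.7,289),deg=27.75):
    a=np.deg2rad(deg);y=np.array([np.cos(a),np.sin(a)]);x=np.array([y[1],-y[0]])
    dd=X[...,:2]-np.array(o);U=dd@x;V=dd@y
    m=(X[...,2]>55)&(X[...,2]<65)&(abs(U)<35)&(abs(V)<85)&(p.mean(-1)>90)
    return U,V,m
E
python3 -c "
from plan import *
p,d,X=cloud('wrist');q=p.copy()
for w in rackpts():
    c=proj('wrist',w);print(c);cv2.circle(q,(int(c[0]),int(c[1])),2,(0,0,255),-1)
U,V,m=rackedge(X,p)
print(m.sum(),[np.percentile(U[m],[1,3,97,99]).round(1),np.percentile(V[m],[50,97,99,100]).round(1)])
for v in range(-10,70,5):
    k=m&(abs(V-v)<2.5)
    if k.sum()>5: print(v,U[k].min().round(1),U[k].max().round(1))
cv2.imwrite('pics/w3z.png',cv2.resize(q[190:340,240:400],None,fx=4,fy=4,interpolation=2))
"
```

```text
(np.float64(329.1868715413847), np.float64(229.21689384110087))
(np.float64(329.62879060743984), np.float64(254.0376332902294))
(np.float64(330.05727646052577), np.float64(278.1038855386818))
(np.float64(330.47293243388725), np.float64(301.44953728295684))
1284 [array([-20.1, -19. ,  22.8,  22.9]), array([35.6, 59.1, 61.1, 65.6])]
-5 2.4 22.7
0 2.5 22.7
5 8.1 22.7
10 11.5 22.8
15 10.5 22.8
20 -0.5 22.8
25 -1.5 22.9
30 -20.1 22.8
35 -20.1 22.9
40 -19.9 22.8
45 -19.8 22.9
50 -19.7 23.0
55 -21.6 24.0
60 -21.6 25.2
65 -17.0 19.3
```

View pics/w3z.png

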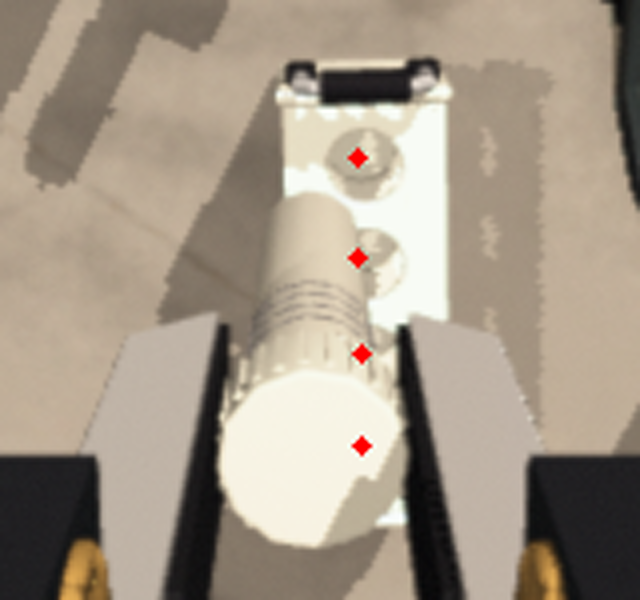

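```bash
python3 -c "
from plan import *
plan([(422.7,306.8,190,-62.2,30)],1)
"
```

```text
4 rows end [422.6 306.4 190.5]
[-0.006,0,0,0.022,-0.004,0.004,1, -0.007,0,-0.001,0.022,-0.004,0.004,1, -0.006,0,0,0.022,-0.004,0.003,1, -0.007,-0.001,-0.001,0.022,-0.004,0.004,1]
```

play_rows --motion '[-0.006, 0, 0, 0.022, -0.004, 0.004, 1, -0.007, 0, 0, 0.022, -0.004, 0.004, 1, -0.006, 0, 0, 0.022, -0.004, 0.003, 1, -0.007, 0, 0, 0.022, -0.004, 0.004, 1, 0, 0, 0, 0, 0, 0, 1]'

```text
clock: 9.25
eef_pos: [423.5, 308.3, 186.4]
eef_rot: [2.235, 1.569, 1.16]
wrist_force: [-0.1, -0.1, -0.3]
finger_gap: 20.8
```

```bash
python3 -c "
from plan import *
st()
plan([(422.7,306.8,170,-62.2,30)],1)
"
```

```text
t 9.25 pos [423.5 308.3 186.4] deg -61.61 xax [ 0.001  0.001 -1.   ] q [0.56 0.26 1.62 0.   1.26 1.63] F [-0.1 -0.1 -0.3] gap 20.8
1 rows end [423.1 307.  170.4]
[0.01,-0.001,-0.001,0.016,-0.001,0.001,1]
```

play_rows --motion '[0.01, 0, 0, 0.014, -0.001, 0.001, 1, 0, 0, 0, 0, 0, 0, 1]'

```text
clock: 9.45
eef_pos: [423.8, 308.1, 173.2]
eef_rot: [2.176, 1.569, 1.092]
wrist_force: [-1.1, -0.3, -0.3]
finger_gap: 21.1
```

```bash
python3 -c "
from plan import *
st()
p,d,X=cloud('side');q=p[180:300,300:440]
p2,d,X=cloud('wrist');q2=p2[190:340,240:400]
a=cv2.resize(q,(560,480),interpolation=2);cv2.imwrite('pics/s4.png',a);cv2.imwrite('pics/w4.png',cv2.resize(q2,None,fx=4,fy=4,interpolation=2))
"
```

```text
t 9.45 pos [423.8 308.1 173.2] deg -62.09 xax [ 0.001  0.002 -1.   ] q [0.56 0.27 1.64 0.   1.23 1.64] F [-1.1 -0.3 -0.3] gap 21.1
```

View pics/s4.png

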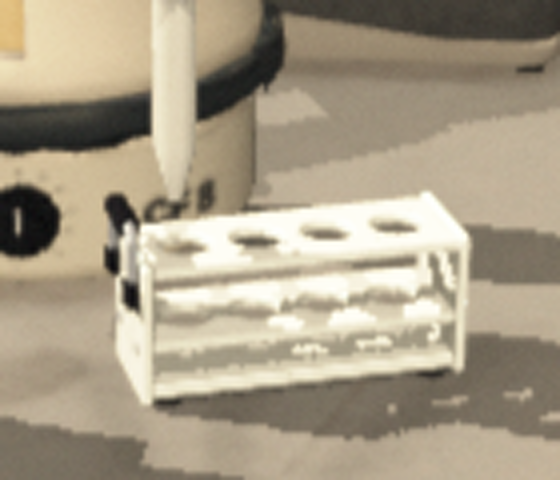

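View pics/w4.png

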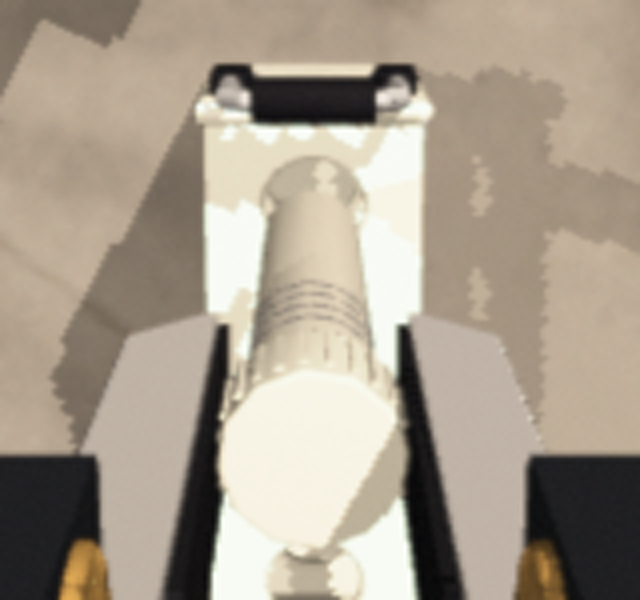

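play_rows --motion '[0, 0, 0, 0.016, -0.001, 0, 1, 0, 0, 0, 0.016, 0, 0, 1, 0, 0, 0, 0.016, 0, 0, 1, 0, 0, 0, 0.012, 0, 0, 1, 0, 0, 0, 0, 0, 0, 1]'

```text
clock: 10.05
eef_pos: [426.8, 311.2, 119.9]
eef_rot: [1.722, 1.557, 0.641]
wrist_force: [-0.5, -0.7, 0.3]
finger_gap: 21.0
```

```bash
python3 -c "
from plan import *
st()
plan([(422.9,307.5,109,-62.2,30)],1)
"
```

```text
t 10.05 pos [426.8 311.2 119.9] deg -61.92 xax [ 0.011  0.008 -1.   ] q [0.56 0.33 1.69 0.   1.11 1.64] F [-0.5 -0.7  0.3] gap 21.0
1 rows end [423.  308.1 108.8]
[0.005,-0.002,-0.013,0.011,-0.005,0.001,1]
```

play_rows --motion '[0.004, -0.002, -0.012, 0.003, -0.005, 0.001, 1, 0, 0, 0, 0.008, 0, 0, 1, 0, 0, 0, 0, 0, 0, 1]'

```text
clock: 10.35
eef_pos: [423.7, 308.5, 110.2]
eef_rot: [1.599, 1.567, 0.514]
wrist_force: [-0.1, -0.1, -0.2]
finger_gap: 21.0
```

```bash
python3 -c "
from plan import *
st()
"
```

```text
t 10.35 pos [423.7 308.5 110.2] deg -62.15 xax [ 0.003  0.002 -1.   ] q [ 0.56  0.34  1.7  -0.    1.09  1.64] F [-0.1 -0.1 -0.2] gap 21.0
```

play_rows --motion '[0, 0, 0, 0, 0, 0, -0.1, 0, 0, 0, 0, 0, 0, -0.1, 0, 0, 0, 0, 0, 0, -0.1, 0, 0, 0, -0.02, 0, 0, -0.1, 0, 0, 0, -0.045, 0, 0, -0.1, 0, 0, 0, -0.045, 0, 0, -0.1]'

```text
clock: 10.95
eef_pos: [421.8, 307.3, 219.2]
eef_rot: [-1.453, 1.566, -2.537]
wrist_force: [-0.0, -0.6, 0.5]
finger_gap: 51.8
```

```bash
python3 -c "
from plan import *
st()
p,d,X=cloud('side');q=p[160:300,180:440]
cv2.imwrite('pics/s5.png',cv2.resize(q,None,fx=3,fy=3,interpolation=2))
plan([(470,390,230,-30),(527.2,440.5,165,-4.2)],-.1)
"
```

```text
t 10.95 pos [421.8 307.3 219.2] deg -62.15 xax [-0.004 -0.003 -1.   ] q [ 0.56  0.23  1.58 -0.    1.34  1.64] F [-0.  -0.6  0.5] gap 51.8
8 rows end [526.7 440.1 165.2]
[-0.14,0,-0.001,-0.001,0.02,-0.013,-0.1, -0.14,0,-0.001,-0.001,0.021,-0.01,-0.1, -0.14,0.001,-0.002,0,0.022,-0.006,-0.1, -0.141,0,-0.001,-0.001,0.024,-0.003,-0.1, -0.113,0,0,0.016,0.018,0.006,-0.1, -0.112,0,0,0.016,0.017,0.008,-0.1, -0.113,0,0,0.017,0.016,0.01,-0.1, -0.112,0,0,0.016,0.015,0.011,-0.1]
```

View pics/s5.png

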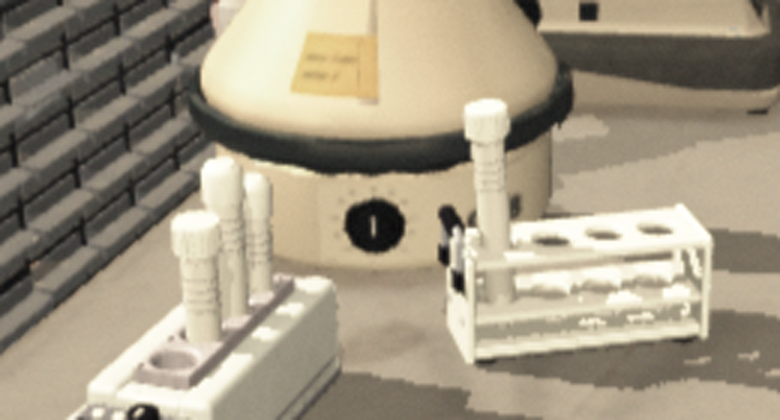

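play_rows --motion '[-0.14, 0, 0, -0.003, 0.02, -0.013, -0.1, -0.14, 0, 0, -0.003, 0.021, -0.01, -0.1, -0.14, 0, 0, 0, 0.022, -0.006, -0.1, -0.14, 0, 0, 0, 0.024, -0.003, -0.1, -0.112, 0, 0, 0.016, 0.018, 0.006, -0.1, -0.112, 0, 0, 0.016, 0.017, 0.008, -0.1, -0.112, 0, 0, 0.015, 0.016, 0.01, -0.1, -0.11, 0, 0, 0.012, 0.014, 0.01, -0.1, 0, 0, 0, 0, 0, 0, -0.1]'

```text
clock: 11.9
eef_pos: [529.8, 447.5, 178.6]
eef_rot: [0.618, 1.554, 0.579]
wrist_force: [-0.1, -0.3, -0.8]
finger_gap: 51.7
```

```bash
python3 -c "
from plan import *
st()
p,d,X=cloud('wrist');caps(X)
plan([(527.2,440,155,-4.2),(527.2,440,89,-4.2,16)],-.1)
"
```

```text
t 11.9 pos [529.8 447.5 178.6] deg -2.2 xax [ 0.014  0.009 -1.   ] q [ 0.65  0.64  1.09 -0.    1.39  0.69] F [-0.1 -0.3 -0.8] gap 51.7
724 [523.9 412.1 127.3] [19.3 18.5 14.6]
851 [526.1 439.6 110.4] [22.1 21.6 12.4]
106 [524.3 417.2 111. ] [16.6  8.3 13.9]
472 [522.  386.1 110.2] [19.1 14.2 12.4]
6 rows end [527.6 440.4  88.6]
[0.031,0.015,-0.011,0.025,-0.007,-0.002,-0.1, 0,0,0,0.013,0,0,-0.1, 0,0,0,0.013,0,0,-0.1, 0,0,0,0.013,0,0,-0.1, 0,0,0,0.013,0,0,-0.1, 0,0,0,0.014,0,0,-0.1]
```

play_rows --motion '[0.031, 0.015, -0.011, 0.025, -0.008, -0.004, -0.1, 0, 0, 0, 0, 0, 0, -0.1, 0, 0.002, -0.002, 0.016, -0.001, -0.001, -0.1, 0, 0.002, -0.002, 0.016, 0, -0.001, -0.1, 0, 0, 0, 0, 0, 0, -0.1]'

```text
clock: 12.45
eef_pos: [523.3, 438.4, 125.6]
eef_rot: [0.296, 1.57, 0.214]
wrist_force: [-0.4, 0.0, -0.4]
finger_gap: 51.8
```

```bash
python3 -c "
from plan import *
st()
plan([(526.7,439.8,89,-4.2,16)],-.1)
"
```

```text
t 12.45 pos [523.3 438.4 125.6] deg -4.72 xax [ 0.001  0.    -1.   ] q [ 0.64  0.66  1.18 -0.    1.3   0.73] F [-0.4  0.  -0.4] gap 51.8
3 rows end [526.5 440.2  88.6]
[-0.003,0,0,0.012,0.001,0.001,-0.1, -0.003,0,0,0.012,0,0.001,-0.1, -0.003,0.001,0,0.013,0.001,0.001,-0.1]
```

play_rows --motion '[-0.003, 0.001, -0.001, 0.014, 0, 0.001, -0.1, -0.003, 0.001, -0.001, 0.014, 0, 0.001, -0.1, 0, 0, 0, 0.012, 0, 0, -0.1, 0, 0, 0, 0, 0, 0, -0.1]'

```text
clock: 12.85
eef_pos: [525.5, 438.5, 82.6]
eef_rot: [-2.091, 1.569, -2.167]
wrist_force: [-0.1, 1.1, -0.1]
finger_gap: 51.8
```

```bash
python3 -c "
from plan import *
st()
plan([(526.7,439.8,89,-4.2,16)],-.1)
"
```

```text
t 12.85 pos [525.5 438.5  82.6] deg -4.34 xax [-0.001 -0.001 -1.   ] q [ 0.64  0.71  1.21 -0.    1.23  0.72] F [-0.1  1.1 -0.1] gap 51.8
1 rows end [526.6 439.4  88.6]
[-0.002,-0.001,0.001,-0.006,0.001,0.001,-0.1]
```

play_rows --motion '[0, 0, 0, -0.006, 0.001, 0.001, 0.3, 0, 0, 0, 0, 0, 0, 0.5, 0, 0, 0, 0, 0, 0, 1, 0, 0, 0, 0, 0, 0, 1, 0, 0, 0, 0, 0, 0, 1, 0, 0, 0, 0, 0, 0, 1]'

```text
clock: 13.45
eef_pos: [527.4, 440.0, 90.8]
eef_rot: [0.241, 1.57, 0.165]
wrist_force: [0.5, -1.0, 0.0]
finger_gap: 21.0
```

```bash
python3 -c "
from plan import *
st()
"
```

```text
t 13.45 pos [527.4 440.   90.8] deg -4.34 xax [ 0.001  0.    -1.   ] q [ 0.64  0.71  1.19 -0.    1.24  0.72] F [ 0.5 -1.   0. ] gap 21.0
```

play_rows --motion '[0, 0, 0, -0.02, 0, 0, 1, 0, 0, 0, -0.02, 0, 0, 1, 0, 0, 0, -0.025, 0, 0, 1, 0, 0, 0, -0.04, 0, 0, 1, 0.06, 0, 0, -0.04, 0, -0.015, 1, 0.06, 0, 0, -0.02, 0, -0.02, 1, 0.06, 0, 0, 0, -0.01, -0.02, 1]'

```text
clock: 14.15
eef_pos: [470.4, 437.2, 260.2]
eef_rot: [-2.133, 1.568, -2.396]
wrist_force: [-0.8, 0.1, -1.0]
finger_gap: 20.8
```

```bash
python3 -c "
from plan import *
st()
plan([(401,300,240,-62.2)],1)
"
```

```text
t 14.15 pos [470.4 437.2 260.2] deg -15.07 xax [-0.002 -0.002 -1.   ] q [ 0.69  0.48  1.14 -0.    1.52  0.95] F [-0.8  0.1 -1. ] gap 20.8
6 rows end [401.4 299.8 240.4]
[0.137,0,0,0.003,-0.025,-0.005,1, 0.137,0,0.001,0.004,-0.026,-0.002,1, 0.137,0,0,0.003,-0.025,0.002,1, 0.137,0,0.001,0.003,-0.025,0.005,1, 0.137,0,0,0.004,-0.024,0.009,1, 0.138,0,0.001,0.003,-0.023,0.012,1]
```

play_rows --motion '[0.137, 0, 0, 0.003, -0.025, -0.005, 1, 0.137, 0, 0, 0.003, -0.026, -0.002, 1, 0.137, 0, 0, 0.003, -0.025, 0.002, 1, 0.137, 0, 0, 0.003, -0.025, 0.005, 1, 0.137, 0, 0, 0.003, -0.022, 0.008, 1, 0.12, 0, 0, 0.003, -0.018, 0.009, 1, 0, 0, 0, 0, 0, 0, 1]'

```text
clock: 14.85
eef_pos: [397.7, 303.6, 243.9]
eef_rot: [1.665, 1.569, 0.565]
wrist_force: [-0.3, 0.2, -0.2]
finger_gap: 20.9
```

```bash
python3 -c "
from plan import *
st()
plan([(398.1,294,160,-62.2,40)],1)
"
```

```text
t 14.85 pos [397.7 303.6 243.9] deg -63.04 xax [ 0.002  0.001 -1.   ] q [ 0.58  0.16  1.6  -0.    1.38  1.68] F [-0.3  0.2 -0.2] gap 20.9
3 rows end [398.3 293.8 159.8]
[-0.005,0,-0.001,0.028,-0.001,0.003,1, -0.005,0,0,0.028,-0.002,0.003,1, -0.005,0,-0.001,0.028,-0.001,0.003,1]
```

play_rows --motion '[-0.005, 0, -0.001, 0.028, -0.002, 0.004, 1, -0.005, 0, -0.001, 0.028, -0.002, 0.004, 1, -0.005, 0, -0.001, 0.024, -0.002, 0.003, 1, 0, 0, 0, 0, 0, 0, 1]'

```text
clock: 15.25
eef_pos: [399.0, 292.5, 163.4]
eef_rot: [1.796, 1.567, 0.721]
wrist_force: [-0.3, -0.3, 0.1]
finger_gap: 20.9
```

```bash
python3 -c "
from plan import *
st()
p,d,X=cloud('side');q=p[160:300,300:440]
cv2.imwrite('pics/s6.png',cv2.resize(q,None,fx=3,fy=3,interpolation=2))
p2,d,X=cloud('wrist');q2=p2[190:360,230:410]
cv2.imwrite('pics/w6.png',cv2.resize(q2,None,fx=3,fy=3,interpolation=2))
plan([(398.1,294,98,-62.2,16)],1)
"
```

```text
t 15.25 pos [399.  292.5 163.4] deg -61.62 xax [ 0.003  0.003 -1.   ] q [0.56 0.22 1.73 0.   1.19 1.63] F [-0.3 -0.3  0.1] gap 20.9
5 rows end [398.2 293.6  98.4]
[0.002,0,-0.002,0.014,0,0,1, 0.002,0,-0.002,0.014,-0.001,0,1, 0.002,0,-0.001,0.013,0,0,1, 0.002,-0.001,-0.002,0.014,0,-0.001,1, 0.001,0,-0.001,0.013,-0.001,0,1]
```

View pics/s6.png

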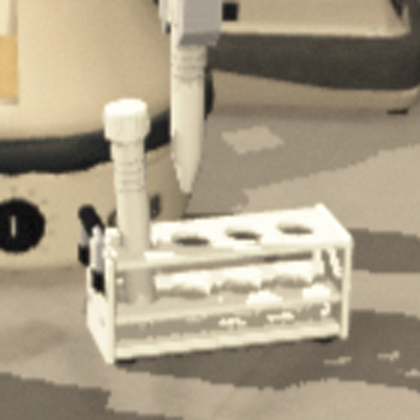

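View pics/w6.png

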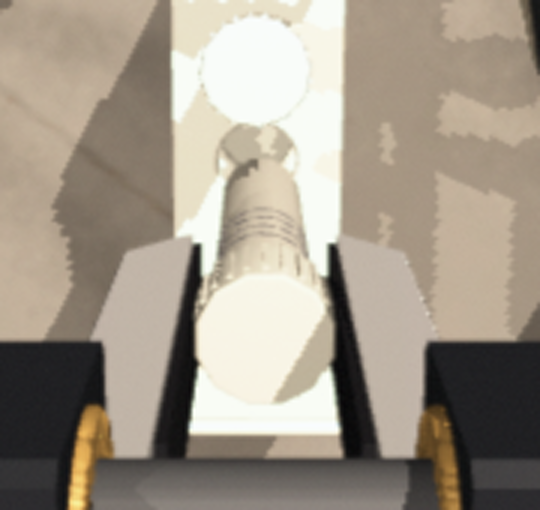

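play_rows --motion '[0.002, 0, -0.004, 0.015, -0.001, -0.001, 1, 0.002, 0, -0.003, 0.015, -0.001, 0, 1, 0.002, 0, -0.003, 0.015, -0.001, 0, 1, 0, 0, 0, 0, 0, 0, 1]'

```text
clock: 15.75
eef_pos: [398.9, 295.4, 122.4]
eef_rot: [1.971, 1.566, 0.891]
wrist_force: [-1.5, 0.0, -0.9]
finger_gap: 21.0
```

```bash
python3 -c "
from plan import *
st()
plan([(398,294.2,94,-62.2,16)],1)
"
```

```text
t 15.75 pos [398.9 295.4 122.4] deg -61.88 xax [ 0.003  0.004 -1.   ] q [0.56 0.27 1.77 0.   1.1  1.64] F [-1.5  0.  -0.9] gap 21.0
2 rows end [398.5 294.1  94.4]
[0.003,-0.001,-0.002,0.014,-0.001,0,1, 0.003,-0.001,-0.002,0.014,0,0.001,1]
```

play_rows --motion '[0.003, 0, -0.004, 0.014, -0.001, 0, 1, 0.002, 0, -0.003, 0.014, -0.001, 0, 1, 0, 0, 0, 0, 0, 0, 1]'

```text
clock: 16.05
eef_pos: [397.5, 295.2, 93.5]
eef_rot: [-2.537, 1.568, 2.662]
wrist_force: [-0.6, -0.4, -0.4]
finger_gap: 20.9
```

```bash
python3 -c "
from plan import *
st()
"
```

```text
t 16.05 pos [397.5 295.2  93.5] deg -62.14 xax [-0.002  0.001 -1.   ] q [0.56 0.31 1.79 0.   1.04 1.65] F [-0.6 -0.4 -0.4] gap 20.9
```

play_rows --motion '[0, 0, 0, 0, 0, 0, -0.1, 0, 0, 0, 0, 0, 0, -0.1, 0, 0, 0, 0, 0, 0, -0.1, 0, 0, 0, -0.02, 0, 0, -0.1, 0, 0, 0, -0.045, 0, 0, -0.1, 0, 0, 0, -0.045, 0, 0, -0.1, 0, 0, 0, -0.02, 0, 0, -0.1]'

```text
clock: 16.75
eef_pos: [397.3, 294.6, 227.2]
eef_rot: [-2.017, 1.567, -3.101]
wrist_force: [-0.6, 0.1, -0.6]
finger_gap: 51.7
```

```bash
python3 -c "
from plan import *
st()
p,d,X=cloud('side');q=p[160:300,180:440]
cv2.imwrite('pics/s7.png',cv2.resize(q,None,fx=3,fy=3,interpolation=2))
plan([(440,370,240,-35),(524,412,175,-4.2)],-.1,45)
"
```

```text
t 16.75 pos [397.3 294.6 227.2] deg -62.15 xax [-0.004 -0.    -1.   ] q [0.56 0.16 1.64 0.   1.34 1.65] F [-0.6  0.1 -0.6] gap 51.7
8 rows end [524.5 412.2 175.3]
[-0.118,-0.001,0,-0.003,0.018,-0.012,-0.1, -0.119,0,0,-0.003,0.019,-0.009,-0.1, -0.118,-0.001,0,-0.002,0.02,-0.007,-0.1, -0.119,0,0,-0.003,0.022,-0.005,-0.1, -0.134,0,0,0.016,0.021,0.011,-0.1, -0.134,0,0,0.016,0.019,0.014,-0.1, -0.135,0,0,0.017,0.017,0.016,-0.1, -0.134,0,0,0.016,0.014,0.019,-0.1]
```

View pics/s7.png

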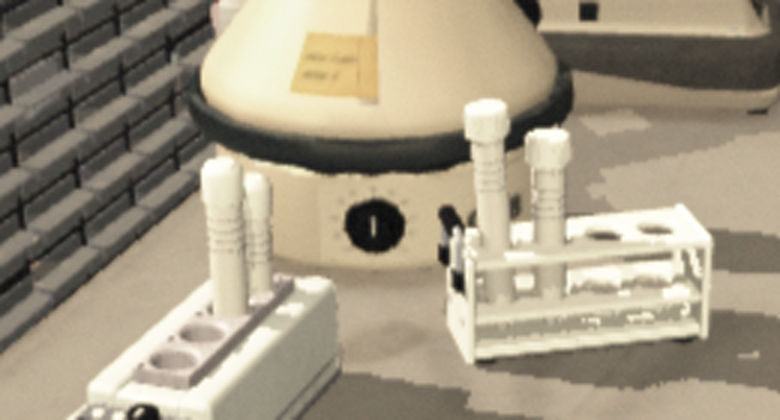

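play_rows --motion '[-0.118, 0, 0, -0.003, 0.018, -0.012, -0.1, -0.118, 0, 0, -0.003, 0.019, -0.009, -0.1, -0.118, 0, 0, -0.002, 0.02, -0.007, -0.1, -0.118, 0, 0, -0.003, 0.021, -0.005, -0.1, -0.134, 0, 0, 0.016, 0.019, 0.011, -0.1, -0.134, 0, 0, 0.016, 0.018, 0.014, -0.1, -0.134, 0, 0, 0.016, 0.015, 0.016, -0.1, -0.13, 0, 0, 0.012, 0.01, 0.015, -0.1, 0, 0, 0, 0, 0, 0, -0.1]'

```text
clock: 17.7
eef_pos: [520.9, 410.8, 181.7]
eef_rot: [0.915, 1.563, 0.874]
wrist_force: [-0.5, -0.2, -0.7]
finger_gap: 51.9
```

```bash
python3 -c "
from plan import *
st()
p,d,X=cloud('wrist');caps(X)
plan([(525,412,150,-4.2)],-.1)
"
```

```text
t 17.7 pos [520.9 410.8 181.7] deg -2.33 xax [ 0.005  0.006 -1.   ] q [0.61 0.57 1.19 0.   1.37 0.65] F [-0.5 -0.2 -0.7] gap 51.9
724 [523.6 411.6 127.2] [19.  19.5 14.1]
45 [523.4 419.1 111. ] [14.3  4.  13.7]
594 [521.7 384.1 110.3] [18.9 18.6 12.3]
1 rows end [524.5 411.8 149.8]
[0.028,0.006,-0.007,0.033,0.001,0.004,-0.1]
```

play_rows --motion '[0.028, 0.006, -0.007, 0.03, 0.001, 0.003, -0.1, 0, 0, 0, 0, 0, 0, -0.1]'

```text
clock: 17.95
eef_pos: [522.7, 411.7, 154.1]
eef_rot: [0.973, 1.569, 0.891]
wrist_force: [0.5, -0.8, -0.0]
finger_gap: 51.7
```

```bash
python3 -c "
from plan import *
st()
plan([(523.8,411.8,104,-4.2,16)],-.1)
"
```

```text
t 17.95 pos [522.7 411.7 154.1] deg -4.68 xax [ 0.001  0.001 -1.   ] q [0.61 0.6  1.21 0.   1.33 0.69] F [ 0.5 -0.8 -0. ] gap 51.7
4 rows end [523.8 411.7 104.1]
[-0.002,0,0,0.013,0,0,-0.1, -0.002,0,0,0.012,0,0,-0.1, -0.002,0,-0.001,0.013,0,0.001,-0.1, -0.002,0.001,0,0.012,0,0,-0.1]
```

play_rows --motion '[-0.002, 0.001, -0.001, 0.012, 0, 0, -0.1, -0.002, 0.001, -0.001, 0.012, 0, 0, -0.1, -0.002, 0.001, -0.001, 0.012, 0, 0, -0.1, 0, 0.001, -0.001, 0.01, 0, 0, -0.1, 0, 0, 0, 0, 0, 0, -0.1]'

```text
clock: 18.45
eef_pos: [522.4, 412.3, 110.2]
eef_rot: [0.713, 1.569, 0.635]
wrist_force: [-0.1, -0.0, -1.0]
finger_gap: 51.6
```

```bash
python3 -c "
from plan import *
st()
plan([(523.8,411.8,104,-4.2,16)],-.1)
"
```

```text
t 18.45 pos [522.4 412.3 110.2] deg -4.49 xax [ 0.002  0.001 -1.   ] q [0.61 0.64 1.26 0.   1.25 0.69] F [-0.1 -0.  -1. ] gap 51.6
1 rows end [523.4 412.2 104.2]
[-0.005,0.001,-0.001,0.006,0,0.001,-0.1]
```

play_rows --motion '[-0.005, 0.001, -0.001, 0.007, 0, 0.001, -0.1, 0, 0, 0, 0, 0, 0, 0.3, 0, 0, 0, 0, 0, 0, 1, 0, 0, 0, 0, 0, 0, 1, 0, 0, 0, 0, 0, 0, 1, 0, 0, 0, 0, 0, 0, 1]'

```text
clock: 19.05
eef_pos: [524.1, 412.6, 103.9]
eef_rot: [0.665, 1.568, 0.592]
wrist_force: [-0.3, 0.5, -0.3]
finger_gap: 19.1
```

```bash
python3 -c "
from plan import *
st()
"
```

```text
t 19.05 pos [524.1 412.6 103.9] deg -4.19 xax [ 0.002  0.001 -1.   ] q [ 0.61  0.65  1.26 -0.    1.24  0.69] F [-0.3  0.5 -0.3] gap 19.1
```

play_rows --motion '[0, 0, 0, -0.02, 0, 0, 1, 0, 0, 0, -0.02, 0, 0, 1, 0, 0, 0, -0.03, 0, 0, 1, 0, 0, 0, -0.04, 0, 0, 1, 0.06, 0, 0, -0.04, 0, -0.015, 1, 0.06, 0, 0, -0.015, 0, -0.02, 1, 0.06, 0, 0, 0, -0.01, -0.02, 1]'

```text
clock: 19.75
eef_pos: [467.0, 409.6, 274.3]
eef_rot: [1.557, 1.57, 1.297]
wrist_force: [-0.2, 0.3, -0.7]
finger_gap: 18.8
```

```bash
python3 -c "
from plan import *
st()
plan([(376,286,260,-62.2)],1)
"
```

```text
t 19.75 pos [467.  409.6 274.3] deg -14.91 xax [ 0.  0. -1.] q [0.66 0.43 1.19 0.   1.52 0.92] F [-0.2  0.3 -0.7] gap 18.8
6 rows end [376.  286.6 260.3]
[0.138,0,0,0.002,-0.024,-0.009,1, 0.137,0,0,0.002,-0.025,-0.006,1, 0.138,0,0,0.003,-0.025,-0.003,1, 0.137,0,0,0.002,-0.026,0.001,1, 0.138,0,0,0.003,-0.025,0.005,1, 0.137,0,0,0.002,-0.024,0.007,1]
```

play_rows --motion '[0.138, 0, 0, 0.002, -0.024, -0.009, 1, 0.138, 0, 0, 0.002, -0.025, -0.006, 1, 0.138, 0, 0, 0.002, -0.025, -0.003, 1, 0.138, 0, 0, 0.002, -0.025, 0.001, 1, 0.138, 0, 0, 0.002, -0.022, 0.005, 1, 0.12, 0, 0, 0.002, -0.019, 0.006, 1, 0, 0, 0, 0, 0, 0, 1]'

```text
clock: 20.45
eef_pos: [375.2, 290.3, 264.4]
eef_rot: [1.773, 1.564, 0.67]
wrist_force: [-0.3, 0.5, -0.2]
finger_gap: 19.0
```

```bash
python3 -c "
from plan import *
st()
plan([(373.3,281.2,178,-62.2,40)],1)
"
```

```text
t 20.45 pos [375.2 290.3 264.4] deg -63.19 xax [ 0.005  0.004 -1.   ] q [0.58 0.08 1.64 0.   1.41 1.68] F [-0.3  0.5 -0.2] gap 19.0
3 rows end [373.4 281.5 178.4]
[-0.006,0,-0.002,0.029,-0.002,0.002,1, -0.006,-0.001,-0.002,0.029,-0.002,0.003,1, -0.005,0,-0.002,0.028,-0.002,0.002,1]
```

play_rows --motion '[-0.006, 0, -0.004, 0.029, -0.003, 0.003, 1, -0.006, 0, -0.003, 0.029, -0.003, 0.003, 1, -0.005, 0, -0.003, 0.024, -0.002, 0.002, 1, 0, 0, 0, 0, 0, 0, 1]'

```text
clock: 20.85
eef_pos: [373.8, 281.2, 182.1]
eef_rot: [2.444, 1.568, 1.37]
wrist_force: [0.1, 0.0, -0.3]
finger_gap: 18.9
```

```bash
python3 -c "
from plan import *
st()
p,d,X=cloud('side');q=p[160:300,300:440]
cv2.imwrite('pics/s8.png',cv2.resize(q,None,fx=3,fy=3,interpolation=2))
p2,d,X=cloud('wrist');q2=p2[190:360,230:410]
cv2.imwrite('pics/w8.png',cv2.resize(q2,None,fx=3,fy=3,interpolation=2))
plan([(373.3,281.2,120,-62.2,16)],1)
"
```

```text
t 20.85 pos [373.8 281.2 182.1] deg -61.53 xax [ 0.001  0.003 -1.   ] q [0.57 0.14 1.78 0.   1.23 1.64] F [ 0.1  0.  -0.3] gap 18.9
5 rows end [373.3 281.4 120. ]
[0.002,0,-0.001,0.013,0,0,1, 0.002,-0.001,-0.001,0.013,-0.001,0,1, 0.002,0,-0.001,0.013,0,0,1, 0.002,-0.001,-0.002,0.013,-0.001,0,1, 0.003,0,-0.001,0.013,0,0,1]
```

View pics/s8.png

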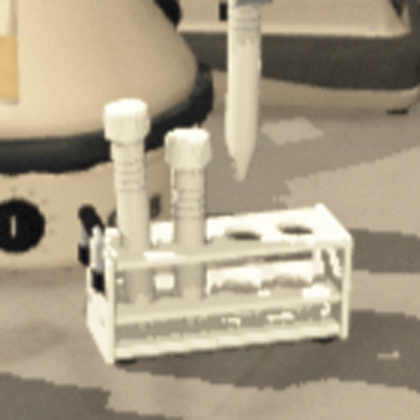

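View pics/w8.png

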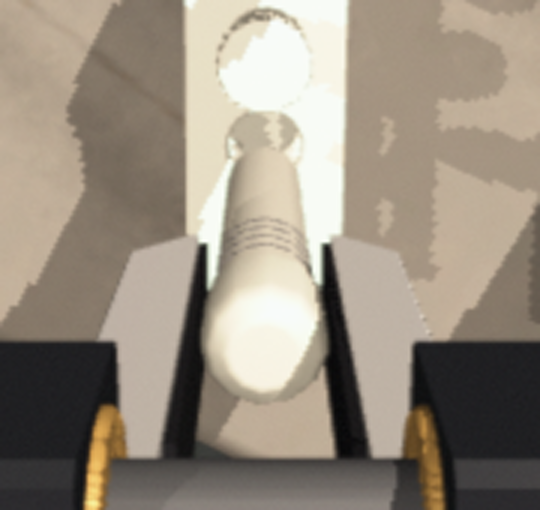

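play_rows --motion '[0.002, 0, -0.003, 0.015, -0.001, 0, 1, 0.002, 0, -0.003, 0.015, -0.001, 0, 1, 0.002, 0, -0.003, 0.015, -0.001, 0, 1, 0, 0, 0, 0, 0, 0, 1]'

```text
clock: 21.35
eef_pos: [375.9, 284.0, 145.5]
eef_rot: [1.974, 1.563, 0.897]
wrist_force: [-0.1, 0.1, 0.3]
finger_gap: 18.8
```

```bash
python3 -c "
from plan import *
st()
plan([(373.1,281.1,107,-62.2,16)],1)
"
```

```text
t 21.35 pos [375.9 284.  145.5] deg -61.7 xax [ 0.005  0.006 -1.   ] q [0.57 0.18 1.81 0.   1.14 1.64] F [-0.1  0.1  0.3] gap 18.8
3 rows end [373.  281.4 107.5]
[0.003,-0.001,-0.002,0.013,-0.001,0,1, 0.003,-0.001,-0.003,0.013,-0.002,0.001,1, 0.003,-0.001,-0.002,0.012,-0.001,0,1]
```

play_rows --motion '[0.006, -0.003, -0.007, 0.002, -0.004, 0.001, 1, 0.001, 0, -0.003, 0.013, -0.002, 0, 1, 0.001, 0, -0.003, 0.013, -0.002, 0, 1, 0, 0, 0, 0, 0, 0, 1]'

```text
clock: 21.75
eef_pos: [370.5, 280.4, 119.1]
eef_rot: [-1.918, 1.57, -3.002]
wrist_force: [-0.3, -0.1, -1.2]
finger_gap: 19.0
```

```bash
python3 -c "
from plan import *
st()
plan([(373.1,281.1,107,-62.2,16)],1)
"
```

```text
t 21.75 pos [370.5 280.4 119.1] deg -62.11 xax [-0.001 -0.    -1.   ] q [0.57 0.21 1.85 0.   1.08 1.65] F [-0.3 -0.1 -1.2] gap 19.0
1 rows end [373.6 280.9 107. ]
[0.002,0,0.001,0.012,0.003,0.001,1]
```

play_rows --motion '[0.002, 0, 0, 0.006, 0.001, 0.001, 1, 0, 0, 0, 0.008, 0, 0, 1, 0, 0, 0, 0, 0, 0, 1]'

```text
clock: 22.05
eef_pos: [372.1, 280.0, 103.9]
eef_rot: [-1.996, 1.57, -3.082]
wrist_force: [0.3, 1.0, -0.6]
finger_gap: 19.0
```

```bash
python3 -c "
from plan import *
st()
"
```

```text
t 22.05 pos [372.1 280.  103.9] deg -62.24 xax [-0.001 -0.    -1.   ] q [0.57 0.23 1.86 0.   1.05 1.65] F [ 0.3  1.  -0.6] gap 19.0
```

play_rows --motion '[0, 0, 0, 0, 0, 0, -0.1, 0, 0, 0, 0, 0, 0, -0.1, 0, 0, 0, 0, 0, 0, -0.1, 0, 0, 0, -0.02, 0, 0, -0.1, 0, 0, 0, -0.045, 0, 0, -0.1, 0, 0, 0, -0.045, 0, 0, -0.1, 0, 0, 0, -0.02, 0, 0, -0.1]'

```text
clock: 22.75
eef_pos: [371.2, 279.3, 236.6]
eef_rot: [-1.572, 1.565, -2.658]
wrist_force: [0.5, -0.1, -0.6]
finger_gap: 51.8
```

```bash
python3 -c "
from plan import *
st()
p,d,X=cloud('side');q=p[160:300,180:440]
cv2.imwrite('pics/s9.png',cv2.resize(q,None,fx=3,fy=3,interpolation=2))
plan([(430,350,240,-35),(522,384,165,-4.2)],-.1,45)
"
```

```text
t 22.75 pos [371.2 279.3 236.6] deg -62.23 xax [-0.005 -0.003 -1.   ] q [0.57 0.09 1.7  0.   1.36 1.65] F [ 0.5 -0.1 -0.6] gap 51.8
8 rows end [522.1 383.5 164.5]
[-0.119,0,0.001,0,0.021,-0.009,-0.1, -0.119,0,0.001,-0.001,0.022,-0.006,-0.1, -0.119,0,0,0,0.023,-0.004,-0.1, -0.118,-0.001,0.001,0,0.022,0,-0.1, -0.134,0,0,0.019,0.02,0.014,-0.1, -0.135,0,0,0.019,0.018,0.016,-0.1, -0.134,0,0,0.018,0.016,0.019,-0.1, -0.135,0,0,0.019,0.013,0.021,-0.1]
```

View pics/s9.png

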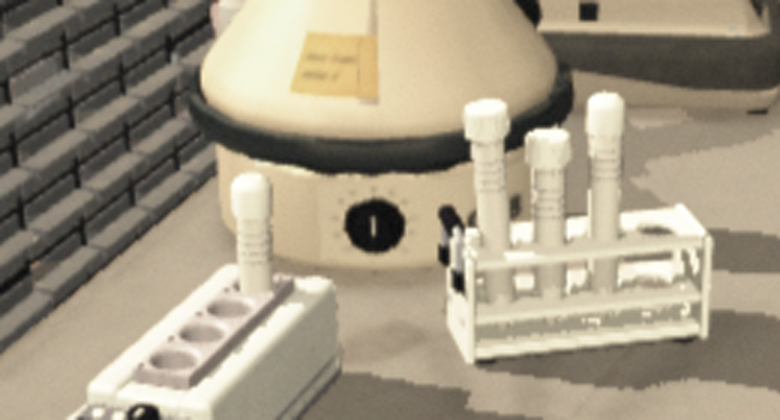

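play_rows --motion '[-0.119, 0, 0, 0, 0.021, -0.009, -0.1, -0.119, 0, 0, -0.001, 0.022, -0.006, -0.1, -0.119, 0, 0, 0, 0.023, -0.004, -0.1, -0.118, 0, 0, 0, 0.022, 0, -0.1, -0.134, 0, 0, 0.019, 0.018, 0.014, -0.1, -0.134, 0, 0, 0.019, 0.017, 0.016, -0.1, -0.134, 0, 0, 0.018, 0.015, 0.018, -0.1, -0.14, 0, 0, 0.016, 0.01, 0.018, -0.1, 0, 0, 0, 0, 0, 0, -0.1]'

```text
clock: 23.7
eef_pos: [520.1, 384.8, 165.2]
eef_rot: [0.912, 1.569, 0.886]
wrist_force: [0.3, 0.4, -0.8]
finger_gap: 51.7
```

```bash
python3 -c "
from plan import *
st()
p,d,X=cloud('wrist');caps(X)
plan([(522,384,140,-4.2)],-.1)
"
```

```text
t 23.7 pos [520.1 384.8 165.2] deg -1.52 xax [ 0.001  0.002 -1.   ] q [0.58 0.55 1.27 0.   1.33 0.61] F [ 0.3  0.4 -0.8] gap 51.7
698 [521.9 384.1 110.2] [19.1 18.7 12.3]
1 rows end [521.5 383.8 139.6]
[0.042,0.002,-0.003,0.027,-0.001,0.002,-0.1]
```

play_rows --motion '[0.044, 0.002, -0.003, 0.027, -0.001, 0.002, -0.1, 0, 0, 0, 0, 0, 0, -0.1, 0, 0.001, -0.001, 0.012, 0, 0, -0.1, 0, 0.001, -0.001, 0.012, 0, 0, -0.1, 0, 0, 0, 0, 0, 0, -0.1]'

```text
clock: 24.25
eef_pos: [520.9, 384.6, 118.9]
eef_rot: [0.467, 1.568, 0.385]
wrist_force: [-0.0, 0.3, -0.1]
finger_gap: 51.8
```

```bash
python3 -c "
from plan import *
st()
plan([(522,384.2,86,-4.2,16)],-.1)
"
```

```text
t 24.25 pos [520.9 384.6 118.9] deg -4.7 xax [ 0.003  0.001 -1.   ] q [ 0.58  0.59  1.31 -0.    1.24  0.66] F [-0.   0.3 -0.1] gap 51.8
3 rows end [521.9 384.5  85.9]
[-0.003,0.001,0,0.011,0,0,-0.1, -0.003,0.001,-0.001,0.011,0,0.001,-0.1, -0.003,0.001,0,0.011,0,0,-0.1]
```

play_rows --motion '[-0.003, 0.001, -0.001, 0.012, 0, 0, -0.1, -0.003, 0.001, -0.001, 0.012, 0, 0.001, -0.1, -0.003, 0.001, -0.001, 0.008, 0, 0, -0.1, 0, 0, 0, 0, 0, 0, -0.1]'

```text
clock: 24.65
eef_pos: [522.0, 384.8, 85.1]
eef_rot: [-1.1, 1.57, -1.171]
wrist_force: [-0.4, 0.1, -0.5]
finger_gap: 51.3
```

```bash
python3 -c "
from plan import *
st()
plan([(522,384.2,86,-4.2,16)],-.1)
"
```

```text
t 24.65 pos [522.  384.8  85.1] deg -4.12 xax [ 0.    -0.001 -1.   ] q [ 0.58  0.63  1.33 -0.    1.18  0.65] F [-0.4  0.1 -0.5] gap 51.3
1 rows end [522.  383.8  86.1]
[0.001,0.001,0.001,-0.001,-0.001,0,-0.1]
```

play_rows --motion '[0, 0, 0, -0.001, 0, 0, 0.3, 0, 0, 0, 0, 0, 0, 0.5, 0, 0, 0, 0, 0, 0, 1, 0, 0, 0, 0, 0, 0, 1, 0, 0, 0, 0, 0, 0, 1, 0, 0, 0, 0, 0, 0, 1]'

```text
clock: 25.25
eef_pos: [522.6, 385.1, 87.4]
eef_rot: [0.007, 1.569, -0.065]
wrist_force: [-0.7, 0.7, 0.1]
finger_gap: 18.9
```

```bash
python3 -c "
from plan import *
st()
"
```

```text
t 25.25 pos [522.6 385.1  87.4] deg -4.12 xax [ 0.002 -0.    -1.   ] q [ 0.58  0.63  1.33 -0.    1.18  0.65] F [-0.7  0.7  0.1] gap 18.9
```

play_rows --motion '[0, 0, 0, -0.02, 0, 0, 1, 0, 0, 0, -0.02, 0, 0, 1, 0, 0, 0, -0.03, 0, 0, 1, 0, 0, 0, -0.04, 0, 0, 1, 0.06, 0, 0, -0.035, 0, -0.02, 1, 0.06, 0, 0, -0.01, 0, -0.025, 1, 0.06, 0, 0, 0, -0.01, -0.025, 1]'

```text
clock: 25.95
eef_pos: [450.5, 384.2, 246.9]
eef_rot: [-1.655, 1.569, -1.914]
wrist_force: [0.1, -0.1, -0.8]
finger_gap: 18.9
```

```bash
python3 -c "
from plan import *
st()
plan([(350,275,240,-62.2)],1)
"
```

```text
t 25.95 pos [450.5 384.2 246.9] deg -14.87 xax [-0.    -0.001 -1.   ] q [ 0.64  0.37  1.33 -0.    1.44  0.9 ] F [ 0.1 -0.1 -0.8] gap 18.9
6 rows end [350.  274.8 240.1]
[0.138,0,0,0.001,-0.022,-0.012,1, 0.138,0,0,0.001,-0.023,-0.008,1, 0.137,0,0,0.001,-0.024,-0.005,1, 0.138,0,0,0.001,-0.025,-0.002,1, 0.137,0,0.001,0.002,-0.025,0.002,1, 0.138,0.001,0,0.001,-0.024,0.005,1]
```

play_rows --motion '[0.138, 0, 0, 0.001, -0.022, -0.012, 1, 0.138, 0, 0, 0.001, -0.023, -0.008, 1, 0.138, 0, 0, 0.001, -0.023, -0.005, 1, 0.138, 0, 0, 0.001, -0.023, -0.001, 1, 0.138, 0, 0, 0.001, -0.021, 0.002, 1, 0.12, 0, 0, 0.001, -0.018, 0.004, 1, 0, 0, 0, 0, 0, 0, 1]'

```text
clock: 26.65
eef_pos: [352.3, 281.3, 242.8]
eef_rot: [1.552, 1.567, 0.451]
wrist_force: [-0.5, 0.5, 0.3]
finger_gap: 18.8
```

```bash
python3 -c "
from plan import *
st()
plan([(348.3,268.1,164,-62.2,40)],1)
"
```

```text
t 26.65 pos [352.3 281.3 242.8] deg -63.11 xax [ 0.003  0.002 -1.   ] q [ 0.59  0.04  1.73 -0.    1.36  1.69] F [-0.5  0.5  0.3] gap 18.8
3 rows end [348.1 267.9 163.8]
[-0.005,0,-0.001,0.026,-0.003,0.003,1, -0.005,0,-0.001,0.026,-0.003,0.003,1, -0.006,0,-0.002,0.027,-0.004,0.004,1]
```

play_rows --motion '[-0.005, 0, -0.003, 0.026, -0.004, 0.004, 1, -0.005, 0, -0.003, 0.026, -0.004, 0.003, 1, -0.005, 0, -0.003, 0.024, -0.004, 0.003, 1, 0, 0, 0, 0, 0, 0, 1]'

```text
clock: 27.05
eef_pos: [348.3, 268.4, 166.3]
eef_rot: [-2.535, 1.57, 2.676]
wrist_force: [0.4, -0.4, 0.5]
finger_gap: 18.9
```

```bash
python3 -c "
from plan import *
st()
p,d,X=cloud('side');q=p[160:300,300:440]
cv2.imwrite('pics/s10.png',cv2.resize(q,None,fx=3,fy=3,interpolation=2))
p2,d,X=cloud('wrist');q2=p2[190:360,230:410]
cv2.imwrite('pics/w10.png',cv2.resize(q2,None,fx=3,fy=3,interpolation=2))
plan([(348.3,268.1,130,-62.2,16)],1)
"
```

```text
t 27.05 pos [348.3 268.4 166.3] deg -61.46 xax [-0.001  0.    -1.   ] q [0.57 0.09 1.86 0.   1.18 1.65] F [ 0.4 -0.4  0.5] gap 18.9
3 rows end [348.3 267.7 130.1]
[0.004,0,-0.001,0.013,-0.001,0,1, 0.004,-0.001,-0.001,0.013,0,0,1, 0.004,0,-0.002,0.013,-0.001,0.001,1]
```

View pics/s10.png

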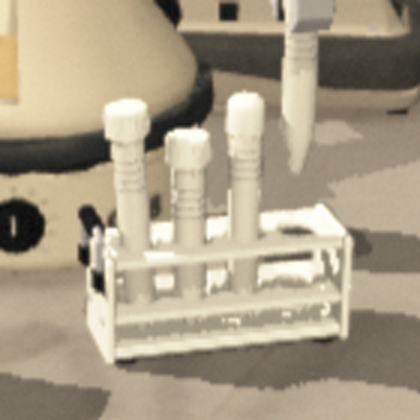

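View pics/w10.png

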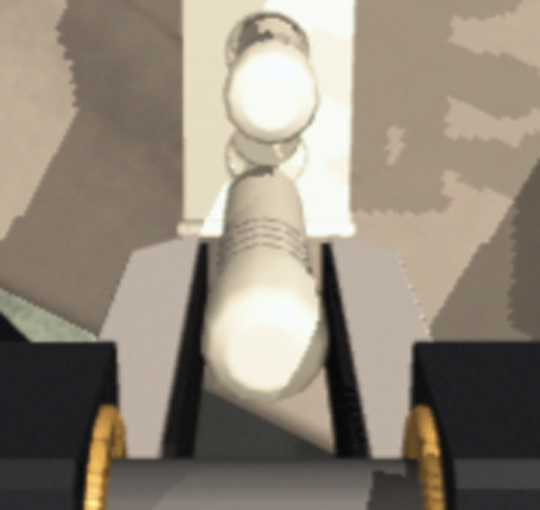

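play_rows --motion '[0.004, 0, -0.004, 0.015, -0.002, 0, 1, 0.004, 0, -0.003, 0.015, -0.002, 0, 1, 0.004, 0, -0.003, 0.015, -0.002, 0, 1, 0, 0, 0, 0, 0, 0, 1]'

```text
clock: 27.55
eef_pos: [348.0, 270.0, 129.0]
eef_rot: [2.057, 1.567, 0.976]
wrist_force: [-0.2, 0.0, 0.2]
finger_gap: 19.0
```

```bash
python3 -c "
from plan import *
st()
plan([(348.3,268.1,91,-62.2,16)],1)
"
```

```text
t 27.55 pos [348. 270. 129.] deg -61.96 xax [ 0.002  0.003 -1.   ] q [0.58 0.14 1.91 0.   1.09 1.66] F [-0.2  0.   0.2] gap 19.0
3 rows end [348.1 267.8  91. ]
[0.001,-0.001,-0.001,0.013,0,0.001,1, 0.002,0,-0.001,0.012,0,0,1, 0.001,-0.001,-0.002,0.013,-0.001,0.001,1]
```

play_rows --motion '[0.002, -0.001, -0.003, 0.013, -0.001, 0.001, 1, 0.002, 0, -0.003, 0.012, -0.001, 0.001, 1, 0.001, 0, -0.002, 0.012, -0.001, 0, 1, 0, 0, 0, 0, 0, 0, 1]'

```text
clock: 27.95
eef_pos: [348.0, 268.0, 92.2]
eef_rot: [-2.824, 1.569, 2.374]
wrist_force: [-0.5, 0.3, -0.9]
finger_gap: 18.7
```

```bash
python3 -c "
from plan import *
st()
"
```

```text
t 27.95 pos [348.  268.   92.2] deg -62.17 xax [-0.001  0.001 -1.   ] q [0.57 0.19 1.94 0.   1.   1.66] F [-0.5  0.3 -0.9] gap 18.7
```

play_rows --motion '[0, 0, 0, 0.003, 0, 0, 1, 0, 0, 0, 0, 0, 0, -0.1, 0, 0, 0, 0, 0, 0, -0.1, 0, 0, 0, 0, 0, 0, -0.1, 0, 0, 0, -0.02, 0, 0, -0.1, 0, 0, 0, -0.045, 0, 0, -0.1, 0, 0, 0, -0.045, 0, 0, -0.1, 0, 0, 0, -0.045, 0, 0, -0.1, 0, 0, 0, -0.045, 0, 0, -0.1, 0, 0, 0, 0, 0, 0, -0.1]'

```text
clock: 28.95
eef_pos: [347.7, 267.5, 298.5]
eef_rot: [2.525, 1.569, 1.44]
wrist_force: [0.1, -0.3, -0.2]
finger_gap: 51.6
```

```bash
python3 -c "
from plan import *
st()
p,d,X=cloud('side');q=p[160:300,180:440]
cv2.imwrite('pics/s11.png',cv2.resize(q,None,fx=3,fy=3,interpolation=2))
for n in ['tube_a_mid','tube_b_mid','tube_c_mid','tube_d_mid']:
    for r in place_of('side',n)[:1]: print(n,r['conf'],W('side',r['at']).round(1))
a=np.deg2rad(27.75);y=np.array([np.cos(a),np.sin(a)]);V=(X[...,:2]-[385.5,287.5])@y;U=(X[...,:2]-[385.5,287.5])@np.array([y[1],-y[0]])
for v in (42,14,-14,-42):
    m=(abs(V-v)<10)&(abs(U)<14)&(X[...,2]>80);print(v,np.percentile(X[m][:,2],99).round(1),[np.median((V)[m&(abs(X[...,2]-h)<6)]).round(1) for h in (85,105)])
p,d,X=cloud('wrist');cv2.imwrite('pics/w11.png',p)
"
```

```text
t 28.95 pos [347.7 267.5 298.5] deg -62.16 xax [ 0.     0.002 -1.   ] q [ 0.57 -0.01  1.66  0.    1.49  1.66] F [ 0.1 -0.3 -0.2] gap 51.6
tube_a_mid 0.8 [421.7 306.5  67.8]
tube_b_mid 0.59 [399.  299.8  59.5]
tube_c_mid 0.72 [376.9 285.9  70.1]
tube_d_mid 0.75 [350.1 263.4  63.6]
42 131.5 [np.float64(45.6), np.float64(46.5)]
14 113.7 [np.float64(17.8), np.float64(16.6)]
-14 131.1 [np.float64(-10.7), np.float64(-10.6)]
-42 113.5 [np.float64(-38.2), np.float64(-38.2)]
```

View pics/s11.png

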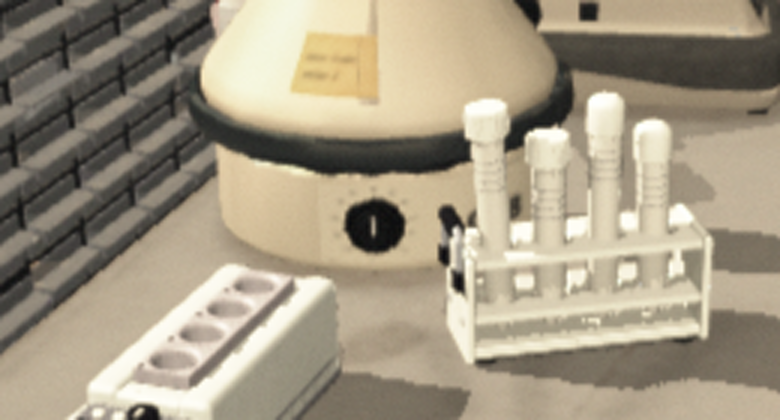

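View pics/w11.png

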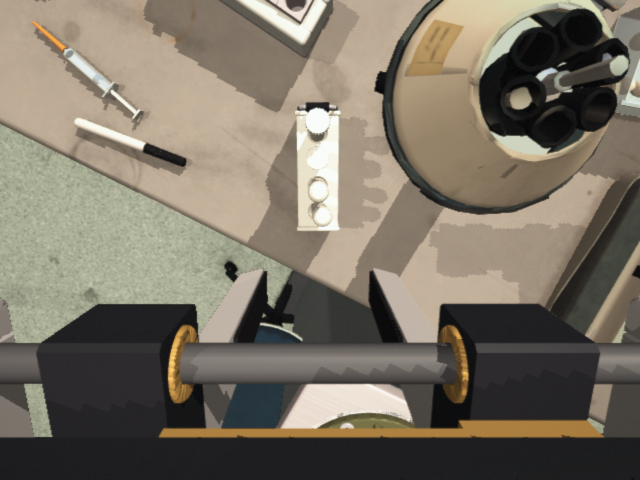

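The side view (pics/s11.png) shows all four bath bores empty. The tubes stand in the rack at x≈487, 548, 605 and 653 px, in the order a, b, c, d from the hoop. Their tops measure 131.5, 113.7, 131.1 and 113.5 mm, where 132/114/132/114 means fully down. The wrist view (pics/w11.png) shows the gripper clear of everything.

```bash
python3 -c "
from cell import *
print(sign_off())"
```

```text
the job is handed in; nothing more can be done
None
```

All four tubes are in the white rack in their original order, and I handed the job in at about 29 s, well inside the 102 s limit. From the hoop outwards they stand a, b, c, d, with the tube nearest the bath's control panel in the hole nearest the hoop.

- **Seating:** the side camera put the tube tops at 131.5, 113.7, 131.1 and 113.5 mm. Fully down would be 132, 114, 132 and 114 mm, so all four are seated.
- **Scene:** the bath's four bores were empty and the gripper was about 165 mm or more above the tubes.
- **Forces:** readings at the end of each move stayed at or below about 2 N.
- **Disagreement:** the side camera shows the tubes about 3–4 mm further towards the hoop than my estimate of the rack holes. I put this down to camera calibration and to seeing only one face of each tube. The heights and the pictures both show them in the right holes.
- **Tilt:** tube a leans very slightly in its hole, which looks like the normal play of a 17 mm tube in a 20.5 mm hole. In transit the gripper stayed within about 1° of vertical in every reading I took.

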